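Clamp a cap and hold the loupe over it in focus

ROBOT

A 6-joint arm with a two-finger parallel gripper is mounted at the origin on a cart in front of the work surface, level with it; the furniture and walls round the work are solid. World frame = base frame: x ahead of the robot, y to its left, z up, the work surface at z = 0. Lengths are in mm, angles in rad, forces in N, time in s.
With the tool pointing down it reaches from about 300 to 750 mm from the base axis. Payload 8.5 kg.
Tool frame: the origin (TCP) lies between the finger pads; the fingertips stand 8 mm ahead of it and the grasp point (between the pads) lies 11 mm behind it; x points along the fingers, z is the direction in which the jaws open and shut, and the axes are right-handed (so a half turn about x gives the same grasp; the last joint's range is limited). The gripper opens to 85 mm and grips with 20 to 120 N. Pads are 22 mm wide; open, the fingers measure 114 mm over their backs; the gripper's body (76 mm by 85 mm) begins 54 mm behind the grasp point. The pads swing forward as they close: fully open they stand 13 mm farther back than shut.
Start: joints at [-1.352, 0.381, 1.297, -0, 1.464, -0.215], TCP at [231.169, -499.04, 206.222] pointing down, gripper open.
Joint ranges: [-3.11, 3.11], [-0.89, 2.33], [0.22, 2.48], [-1.42, 4.56], [0.17, 2.85], [-2.88, 2.88]. Speed limits (rad/s): [2.39, 2.39, 3.14, 3.14, 3.14, 3.14].

INTERFACE

Orientations are given as a rotation vector (axis times angle).
In Python, from station import manip gives the robot as it stands.
- The arm moves only by the tool jog_arm, never from a script. Its argument "steps" is a list of rows, each a list of 3 entries, a list of its own where there are three numbers: the turn, a rotation vector about the tool's x, y, z in degrees, then the shift along the tool's x, y, z in mm, then the closure, from -1 (fully open) to 1 (shut). In form: [[[ax, ay, az], [tx, ty, tz], claw], ...]. A call has exactly 10 rows; each row is the pose to reach, as a shift and turn from the pose measured when the call began, along the tool's axes at that moment; what a row does not reach only later rows make up. A row lasts 1/12 s, in which the tool goes at most 41.7 mm and 7.16 degrees, less where a joint would pass 70% of its speed; a pose out of reach is approached as far as the arm can. A call with a gripper value outside its range is refused whole. The fingers move at their own pace and stop on an object; "grip_force" is the grip in N (left out, the last holds). Time passes only in rows, so rows that repeat a pose let the fingers close, or fill a call up. It gives the time, the measured TCP pose, the force and the opening at its end, in the units of the state.
- manip.get_obs(): the state, without advancing time (a new reading comes with each control period).
- manip.read_camera(name): name is "side" or "top" or "wrist"; returns (picture, depth): 384x512x3 uint8, blue, green, red; 384x512 float32, mm along the optical axis (not along the pixel's ray), 0 where there is no reading.
- manip.camera_info(name): a dict with "K" (3x3 intrinsics, pixels), "T" (4x4, takes a point from camera to world coordinates); the wrist camera has in their place "hand_eye" (4x4, takes a point from camera to tool coordinates, whose origin is the TCP and whose axes are the tool frame's). Camera axes: x right, y down, z forward; pixel columns grow to the right and rows downward; lengths in mm; the calibration is good to about 2 mm. The wrist camera is an equidistant fisheye: a pixel r from the principal point sees the ray r / f radians off the axis. A picture is of the moment at which its call begins: read the wrist's pose just before it. camera_info takes no time and is no camera call.
- manip.finish_job(): hands the job in, once; it reports no verdict.
The state is a dict: "time_s": time; "joint_pos": joint angles; "dq": joint speeds; "joint_efforts": joint torques, N m; "tool_pos": TCP position; "tcp_rot": TCP orientation; "wrist_force": force on the tool from outside, world axes, zero at the start; "ft_torque": the same for the moment, N m; "grip_width": finger opening in mm.
Only numpy, scipy, OpenCV 4.12 (cv2) and the standard library are available. Lean on these libraries where they do the work, as an engineer would, in place of code of your own. Each camera call takes 0.05 s, during which the arm holds its last target.

TASK

Clamp the black cap in the self-centring inspection fixture: wind its ring, which has an upright black crank knob to turn it by, one full turn clockwise as seen from above until it stops. Then pick up the reading loupe from the brown side stand and hold it level over the middle of the cap, with the lens at the height of the red focus collar on the fixture's post. Finish while still holding the loupe there, still and clear of the fixture and the cap, with the collar left as it was set and the jars, bottles and masking tape round about not disturbed.

Things in the scene. Friction and masses are not known exactly. Their poses are not given: they have to be found in the camera images.
- chuck_axis (a point): Point on the vertical axis of the chuck, 35 mm above the bench, at the middle of the clamped cap's top. Its z is up, its x points to the focus post 140 mm away. Steel hub round it 76 mm in diameter, flat face 26 mm above the bench; dark knurled ring 116 mm in diameter, top 24 mm up; three aluminium jaws on the hub face, tops 34 mm up, that close together.
- scroll_ring (a joint): Angle of the knurled ring about the chuck axis, rad, growing clockwise seen from above. 0: jaws fully open (18 mm from the axis); 6.28, one full turn: the stop, jaws closed on the cap. Starts at 0 to 0.2. Light friction, about 2 to 4 N at the knob; stays where it is left.
- crank_knob (a point): Middle of the upright black crank knob on the ring, 48 mm from the chuck axis, 50 mm above the bench; the knob is 16 mm in diameter and runs from 34 to 66 mm above the bench. It spins freely on its own pin, so a hand holding it need not turn as it goes round; its own x and y mean nothing.
- cap_center (a point): Centre (half-way up) of the black moulded cap to be inspected, 24 mm across and 9 mm high, lying loose on the hub face between the open jaws, up to 5 mm off the axis. The jaws push it to the axis as they close.
- focus_mark (a point): Middle of the red focus collar (26 mm in diameter, 8 mm high) on the axis of the steel post, 105 to 135 mm above the bench: the height wanted for the middle of the lens. The post is 12 mm thick, 151 mm high; a thumb screw sticks out to 26 mm from the axis along the collar's y. The collar holds by friction (about 6 N).
- lens_center (a point): Centre of the loupe's lens, half-way through its thickness. Dark rim 68 mm in diameter, 10 mm thick. Its z is the lens axis (up as it lies); the handle runs along -x: ferrule 32 to 51 mm, wood 51 to 152 mm from the lens centre, 16 mm wide, 14 mm thick, level with the lens. Lying flat on the brown stand (top at z = 0) the lens centre is 7 mm up.
- loupe_grip (a point): Point inside the loupe's wooden handle, 82 mm from the lens centre, half-way through its thickness (the balance point is about 70 mm from the lens centre); a good place to grip, across the 16 mm width. Axes as for the lens. The loupe weighs 70 to 110 g.
- wash_bottle_big: Bystander: large white squeeze bottle, 83 mm across, 229 high (mm); origin at the centre of its underside.
- ink_jar_white: Bystander: white ink pot with a grey-white lid, 54 mm across, 55 high (mm); origin at the centre of its underside.
- ink_jar_black: Bystander: pale ink pot with a dark band, 60 mm across, 62 high (mm); origin at the centre of its underside.
- hardener: Bystander: slim pot with a blue lid, 38 mm across, 66 high (mm); origin at the centre of its underside.
- tape_masking: Bystander: roll of beige masking tape, 70 mm across, 25 high (mm); origin at the centre of its underside.
- fixture: Cap inspection fixture, bolted down; origin on the chuck axis at bench level, x towards the focus post, z up. Grey cast base 10 mm high: a disc 132 mm in diameter under the chuck and a 44 mm wide arm along +x to a foot 52 mm in diameter under the post, 140 mm from the axis. Carries ring, jaws, knob and collar.
- loupe: The loupe as a whole; origin under the lens centre at the level of the handle's underside, handle along -x.
- cap: The cap as a whole; origin at the centre of its underside.

How it is judged (in metres and radians):
On the way, in this order (a step that is already met when the one before it is completed fails the run):
1. the ring is wound a full turn clockwise to its stop, and the closed jaws have centred the cap (value of joint scroll_ring above 6.1 rad and horizontal distance between cap_center and chuck_axis below 0.003 m and z of cap_center in the frame of chuck_axis between -0.0075 and 0 m), for 0.2 s.
2. the loupe is lifted off the stand (height (world z) of lens_center above 0.06 m and contact force between the fingers and loupe above 0.5 N), for 0.2 s.
At the end, for the whole second after the job is handed in: Ring at its stop (6.10 rad or more), cap on the hub within 3 mm of the chuck axis; the lens centre within 10 mm of the axis and 5 mm of the collar's height, lens level within 6 degrees, still, held in the fingers, touching neither fixture nor cap; collar moved less than 3 mm (all of step 1 and horizontal distance between lens_center and chuck_axis below 0.01 m and z of lens_center in the frame of focus_mark between -0.005 and 0.005 m and angle between lens_center's own z axis and vertical below 0.105 rad and linear speed of loupe below 0.01 m/s and angular speed of loupe below 0.1 rad/s and contact force between the fingers and loupe above 0.5 N and contact force between loupe and fixture below 0.1 N and contact force between loupe and cap below 0.1 N and distance of focus_mark from where it was at the start of the episode below 0.003 m); the arm keeps its last pose, push and grip.
It fails at once if a jar, bottle or the masking tape is moved by more than 20 mm (distance of any of wash_bottle_big, ink_jar_white, ink_jar_black, hardener, tape_masking from where it was at the start of the episode above 0.02 m).
It fails at once if the red focus collar is shifted by more than 3 mm (distance of focus_mark from where it was at the start of the episode above 0.003 m).
It also fails if it takes over 72 s, if anything falls off the work surface, if the arm or the gripper's body presses on something with over 40 N, if the wrist force passes 120 N, or if a joint passes its speed limit or range.

## Working session

There is one attempt and no reset: what is moved stays moved. The work goes in short steps, Python scripts to look and compute and a tool call to move; the robot and the scene stay as the last step left them, time stands still between calls to the robot, and variables do not carry over. Pictures are saved under pics/ and viewed, and the job is handed in when it is done.

Besides the shell and the picture viewer there is one more tool, called after "Call:" by a JSON object that holds its "fn" and its "kwargs". jog_arm: Moves the arm, as the interface text tells. Its arguments: {"type":"object","properties":{"steps":{"type":"array"},"grip_force":{"type":"number"}},"required":["steps"]}

```bash
ls; mkdir -p pics; python3 - <<'E'
from station import manip
import cv2,numpy as np
o=manip.get_obs()
for k,v in o.items(): print(k,np.round(v,3))
for n in ["side","top","wrist"]:
    i=manip.camera_info(n); print(n,{k:np.round(v,3).tolist() if not isinstance(v,str) else v for k,v in i.items()})
    p,d=manip.read_camera(n)
    cv2.imwrite(f"pics/{n}0.png",p); np.save(f"{n}0.npy",d)
E
```

```text
pics
time_s 0.0
joint_pos [-1.352  0.381  1.298  0.     1.464 -0.215]
dq [ 0.001  0.001  0.001  0.001  0.001 -0.001]
joint_efforts [-1.0000e-03 -4.4846e+01 -2.3128e+01 -0.0000e+00  5.0000e-03 -0.0000e+00]
tool_pos [ 231.1   -498.718  205.603]
tcp_rot [ 0.885  1.385 -0.883]
wrist_force [ 0.313 -0.253  0.191]
ft_torque [-0.079  0.042 -0.054]
grip_width 85.383
side {'K': [[433.671, 0.0, 254.414], [0.0, 433.671, 193.329], [0.0, 0.0, 1.0]], 'T': [[0.914, -0.214, 0.345, 145.348], [-0.405, -0.433, 0.805, -1122.635], [-0.022, -0.876, -0.482, 754.475], [0.0, 0.0, 0.0, 1.0]]}
top {'K': [[498.351, 0.0, 263.021], [0.0, 498.351, 188.384], [0.0, 0.0, 1.0]], 'T': [[-0.002, -0.991, 0.134, 377.365], [-1.0, 0.005, 0.019, -51.893], [-0.02, -0.134, -0.991, 1670.425], [0.0, 0.0, 0.0, 1.0]]}
wrist {'K': [[297.319, 0.0, 249.801], [0.0, 297.319, 192.071], [0.0, 0.0, 1.0]], 'hand_eye': [[0.001, -0.268, 0.963, -167.544], [0.0, -0.963, -0.268, 68.732], [1.0, 0.0, -0.001, -0.426], [0.0, 0.0, 0.0, 1.0]]}
```

View pics/side0.png

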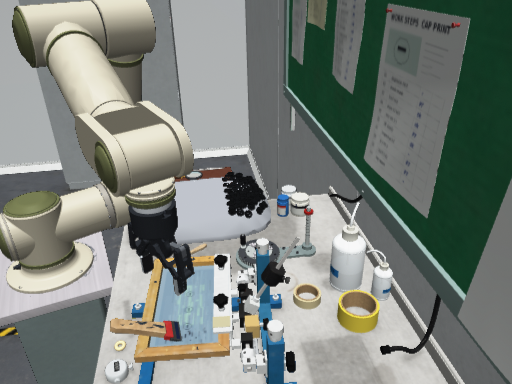

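View pics/top0.png

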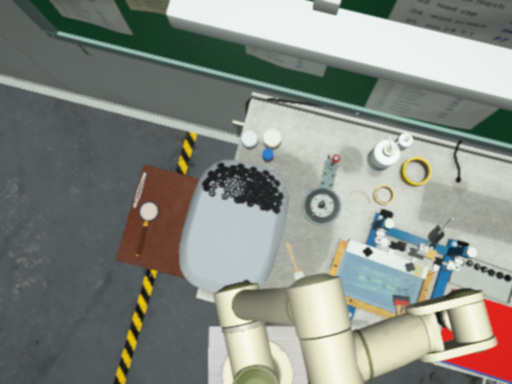

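View pics/wrist0.png

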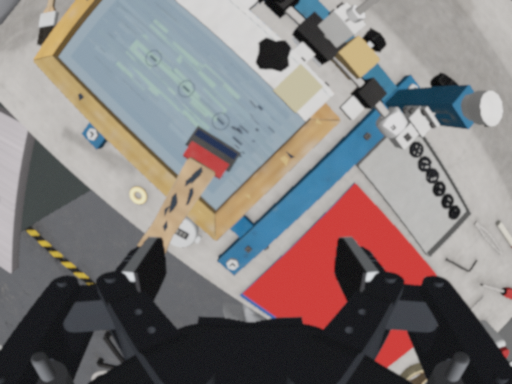

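The top view shows the chuck at about (322,206), the post and red collar at (335,159), and the loupe lens at (149,211) with its handle running to (140,255). I'll zoom in and measure these.

```bash
cat > h.py <<'E'
from station import manip
import cv2,numpy as np
from scipy.spatial.transform import Rotation as R
def cloud(n,d):
    i=manip.camera_info(n);K,T=np.array(i['K']),np.array(i['T'])
    v,u=np.mgrid[:384,:512]
    P=np.stack([(u-K[0,2])/K[0,0]*d,(v-K[1,2])/K[1,1]*d,d],-1)
    return P@T[:3,:3].T+T[:3,3]
def proj(n,p):
    i=manip.camera_info(n);K,T=np.array(i['K']),np.array(i['T'])
    c=(np.asarray(p,float)-T[:3,3])@T[:3,:3]; q=c@K.T
    return q[...,:2]/q[...,2:]
def pix2plane(n,u,v,z):
    i=manip.camera_info(n);K,T=np.array(i['K']),np.array(i['T'])
    r=T[:3,:3]@np.array([(u-K[0,2])/K[0,0],(v-K[1,2])/K[1,1],1]); s=(z-T[2,3])/r[2]
    return T[:3,3]+s*r
def wray(obs,u,v):
    i=manip.camera_info('wrist');K=np.array(i['K']);H=np.array(i['hand_eye'])
    a=np.array([u-K[0,2],v-K[1,2]]);r=np.hypot(*a);th=r/K[0,0]
    c=np.array([*(np.sin(th)*a/max(r,1e-9)),np.cos(th)])
    Rt=R.from_rotvec(obs['tcp_rot']).as_matrix()
    return np.array(obs['tool_pos'])+Rt@H[:3,3], Rt@H[:3,:3]@c
def wplane(obs,u,v,z):
    o,r=wray(obs,u,v); return o+r*(z-o[2])/r[2]
def wproj(obs,p):
    i=manip.camera_info('wrist');K=np.array(i['K']);H=np.array(i['hand_eye'])
    Rt=R.from_rotvec(obs['tcp_rot']).as_matrix()
    t=Rt.T@(np.asarray(p,float)-np.array(obs['tool_pos'])); c=H[:3,:3].T@(t-H[:3,3])
    th=np.arctan2(np.hypot(c[0],c[1]),c[2]); return K[:2,2]+K[0,0]*th*c[:2]/np.hypot(c[0],c[1])
E
python3 - <<'E'
from h import *
p=cv2.imread('pics/top0.png');d=np.load('top0.npy')
def crop(n,p,x,y,w,h,s): cv2.imwrite(n,cv2.resize(p[y:y+h,x:x+w],None,fx=s,fy=s,interpolation=cv2.INTER_CUBIC))
crop('pics/tc1.png',p,230,120,200,120,4)
crop('pics/tc2.png',p,110,160,90,120,5)
s=cv2.imread('pics/side0.png'); crop('pics/sc1.png',s,220,170,160,150,4)
C=cloud('top',d)
for n,(u,v) in dict(chuck=(322,206),collar=(335,159),lens=(149,211),handle=(142,245),hend=(139,255)).items(): print(n,C[v,u].round(1),d[v,u])
E
```

```text
chuck [ 538.8 -214.2   35.4] 1638.5269
collar [ 673.8 -245.8  148. ] 1544.4054
lens [526.6 363.1  10.3] 1672.7744
handle [413.1 381.6  16.6] 1651.6962
hend [380.3 393.3   6. ] 1658.0328
```

View pics/tc1.png

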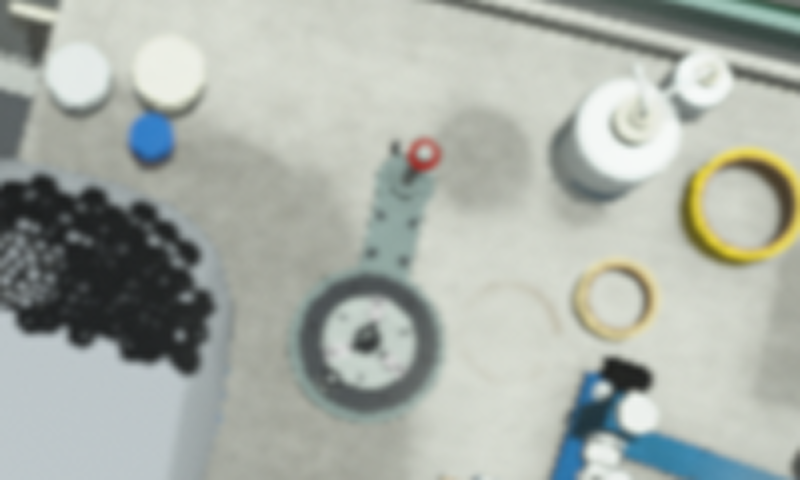

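View pics/tc2.png

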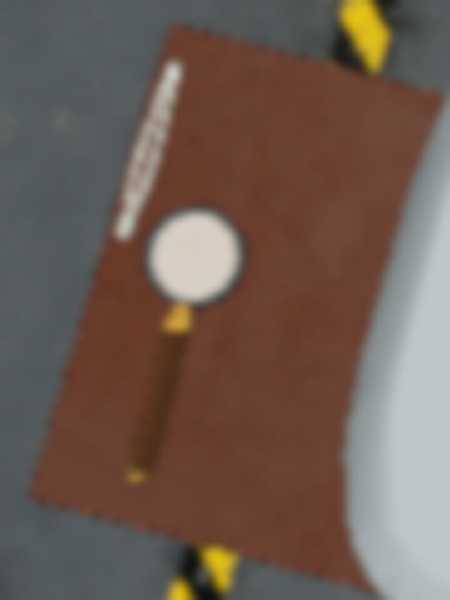

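View pics/sc1.png

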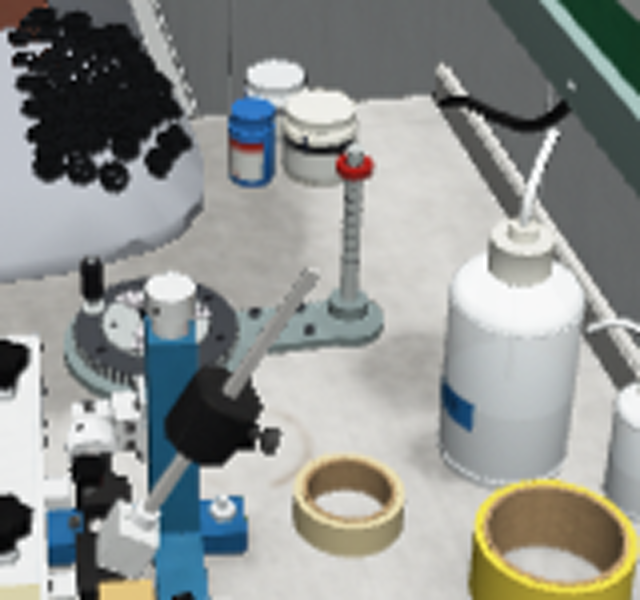

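```bash
python3 - <<'E'
from h import *
# chuck from top: ring outline at z24
c=pix2plane('top',230+369/4,120+342/4,24);print('ring',c)
kt=pix2plane('side',220+92.5/4,170+262/4,66);km=pix2plane('side',220+92.5/4,170+283/4,50);print('knob',kt,km)
for q in (kt,km): print(np.hypot(*(q-c)[:2]),np.degrees(np.arctan2(*(q-c)[[1,0]])))
print('chuck side', pix2plane('side',220+153/4,170+328/4,24))
for z in (105,120,135): print(z,'collar top',pix2plane('top',230+424/4,120+154/4,z+4),'side',pix2plane('side',220+354/4,170+167/4,z))
print('post base side',proj('side',[c[0],c[1],0]))
print('lens',pix2plane('top',110+195/5,160+256/5,7+5),'hend',pix2plane('top',110+136/5,160+476/5,10))
d=np.load('top0.npy');C=cloud('top',d)
for u,v in [(240,230),(230,190),(190,240),(285,190),(270,185),(240,265),(250,137),(272,138),(268,155),(388,150),(215,165),(205,280),(165,200),(292,260),(325,10)]: print((u,v),C[v,u].round(0))
E
```

```text
ring [ 541.56799351 -216.17888091   24.        ]
knob [ 510.66811134 -183.11604484   66.        ] [ 509.1414552  -185.32695052   50.        ]
45.25432406692296 133.06323234456684
44.75848518059137 136.42544180155585
chuck side [ 539.82737133 -219.57783853   24.        ]
105 collar top [ 682.97039691 -253.98170492  109.        ] side [ 705.25988432 -207.18131492  105.        ]
120 collar top [ 680.03456144 -252.04032101  124.        ] side [ 692.32838844 -228.32424789  120.        ]
135 collar top [ 677.09872597 -250.09893709  139.        ] side [ 679.39689255 -249.46718086  135.        ]
post base side [258.4677958  258.04687186]
lens [525.8262532  362.63666266  12.        ] hend [379.67129447 398.26744068  10.        ]
(240, 230) [459.  53.  67.]
(230, 190) [587.  85.  80.]
(190, 240) [428. 214.  65.]
(285, 190) [594. -93.  25.]
(270, 185) [603. -44.  78.]
(240, 265) [348.  52.  74.]
(250, 137) [770.  23.  48.]
(272, 138) [762. -51.  62.]
(268, 155) [704. -37.  66.]
(388, 150) [ 696. -404.  175.]
(215, 165) [679. 140.  30.]
(205, 280) [301. 165.  56.]
(165, 200) [565. 313.  -5.]
(292, 260) [ 363. -115.    1.]
(325, 10) [ 611. -103. 1219.]
```

```bash
python3 - <<'E'
from h import *
o=manip.get_obs();print(R.from_rotvec(o['tcp_rot']).as_matrix().round(3))
d=np.load('top0.npy');C=cloud('top',d)
# obstacles near chuck: height map
P=C.reshape(-1,3);c=np.array([541,-217])
for r0,r1 in [(70,100),(100,130),(130,160),(160,200)]:
    for a in range(-180,180,30):
        q=P[:,:2]-c;rr=np.hypot(*q.T);an=np.degrees(np.arctan2(q[:,1],q[:,0]))
        m=(rr>r0)&(rr<r1)&(an>=a)&(an<a+30)&(P[:,2]<400)
        print(r0,a,P[m,2].max().round(0) if m.any() else None,end='; ')
    print()
E
```

```text
[[-0.     0.907  0.42 ]
 [ 0.001  0.42  -0.907]
 [-1.     0.    -0.001]]
70 -180 9.0; 70 -150 9.0; 70 -120 9.0; 70 -90 7.0; 70 -60 8.0; 70 -30 22.0; 70 0 18.0; 70 30 9.0; 70 60 10.0; 70 90 9.0; 70 120 9.0; 70 150 10.0; 
100 -180 85.0; 100 -150 12.0; 100 -120 11.0; 100 -90 10.0; 100 -60 9.0; 100 -30 137.0; 100 0 9.0; 100 30 12.0; 100 60 43.0; 100 90 40.0; 100 120 11.0; 100 150 9.0; 
130 -180 108.0; 130 -150 111.0; 130 -120 12.0; 130 -90 8.0; 130 -60 10.0; 130 -30 156.0; 130 0 9.0; 130 30 33.0; 130 60 95.0; 130 90 98.0; 130 120 29.0; 130 150 12.0; 
160 -180 107.0; 160 -150 141.0; 160 -120 202.0; 160 -90 32.0; 160 -60 10.0; 160 -30 12.0; 160 0 10.0; 160 30 59.0; 160 60 98.0; 160 90 96.0; 160 120 69.0; 160 150 8.0;
```

```bash
cat >> h.py <<'E'
def goto(p,yaw=None,o=None):
    "tool shift to world p & turn about tool axes to tool-down with y at yaw deg"
    o=o or manip.get_obs();Rt=R.from_rotvec(o['tcp_rot']);t=Rt.inv().apply(np.asarray(p)-o['tool_pos'])
    print('t',t.round(1),end=' ')
    if yaw is not None:
        a=np.radians(yaw);y=np.array([np.cos(a),np.sin(a),0]);x=np.array([0,0,-1.]);G=R.from_matrix(np.stack([x,y,np.cross(x,y)],1))
        print('turn',np.degrees((Rt.inv()*G).as_rotvec()).round(2),end='')
    print()
E
python3 - <<'E'
from h import *
goto([370,-350,350],95);goto([505,-208,190],166)
E
```

```text
t [-144.1  188.6  -76.8] turn [-7.015e+01 -5.000e-02 -5.000e-02]
t [  16.   370.7 -148.7] turn [-1.4115e+02 -1.0000e-02 -8.0000e-02]
```

Call:
{"fn": "jog_arm", "kwargs": {"steps": [[[0,0,0],[-40,0,0],-1],[[-7,0,0],[-80,0,0],-1],[[-14,0,0],[-115,20,-10],-1],[[-21,0,0],[-144,45,-20],-1],[[-28,0,0],[-144,85,-35],-1],[[-35,0,0],[-144,120,-50],-1],[[-42,0,0],[-144,155,-65],-1],[[-49,0,0],[-144,188,-77],-1],[[-56,0,0],[-144,188,-77],-1],[[-63,0,0],[-144,188,-77],-1]], "grip_force": 25}}

```text
time_s: 0.98
tool_pos: [370.6, -348.4, 350.0]
tcp_rot: [0.023, 1.571, -0.021]
wrist_force: [-0.8, -0.2, -0.2]
grip_width: 85.5
```

```bash
python3 - <<'E'
from h import *
goto([505,-208,190],166)
o=manip.get_obs();print(o['time_s'],o['tool_pos'],o['joint_pos'])
E
```

```text
t [160.1 144.  130.5] turn [-7.76e+01  3.00e-02 -6.00e-02]
0.9833 [ 370.56195912 -348.42868596  349.95954338] [-9.87996213e-01  2.44500132e-01  1.09178586e+00  4.68670103e-04
  1.80634191e+00 -9.59961864e-01]
```

Call:
{"fn": "jog_arm", "kwargs": {"steps": [[[-7,0,0],[10,25,22],-1],[[-14,0,0],[25,50,45],-1],[[-21,0,0],[40,75,68],-1],[[-28,0,0],[65,100,90],-1],[[-35,0,0],[95,125,112],-1],[[-42,0,0],[125,144,130],-1],[[-49,0,0],[150,144,130],-1],[[-56,0,0],[160,144,130],-1],[[-63,0,0],[160,144,130],-1],[[-70,0,0],[160,144,130],-1]]}}

```text
time_s: 1.82
tool_pos: [504.2, -207.4, 188.8]
tcp_rot: [-0.929, 1.362, 0.935]
wrist_force: [0.3, -0.9, 0.0]
grip_width: 85.4
```

```bash
python3 - <<'E'
from h import *
import pickle
o=manip.get_obs()
p,d=manip.read_camera('wrist')
pickle.dump((o,p,d),open('w1.pkl','wb'));cv2.imwrite('pics/w1.png',p)
print(o['time_s'],o['tool_pos'],R.from_rotvec(o['tcp_rot']).as_matrix().round(3))
cv2.imwrite('pics/w1z.png',cv2.resize(p[90:290,150:410],None,fx=3,fy=3,interpolation=cv2.INTER_CUBIC)[:600,:780])
for q in ([541,-217,24],[508,-183,66],[677,-250,135]): print(wproj(o,q))
E
```

```text
1.8167 [ 504.22192285 -207.41178527  188.82620284] [[-0.002 -0.932  0.362]
 [ 0.003  0.362  0.932]
 [-1.     0.003  0.002]]
[252.34770974 203.07231239]
[272.63672269 174.67440819]
[270.49293546 359.41648132]
```

View pics/w1.png

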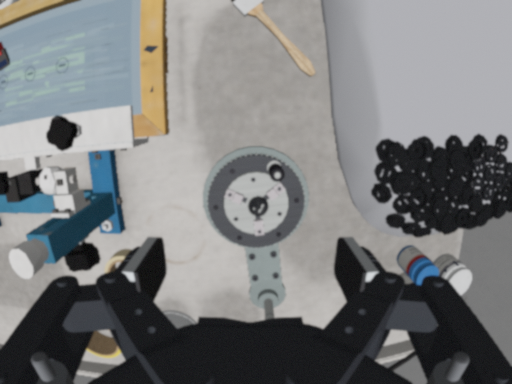

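View pics/w1z.png

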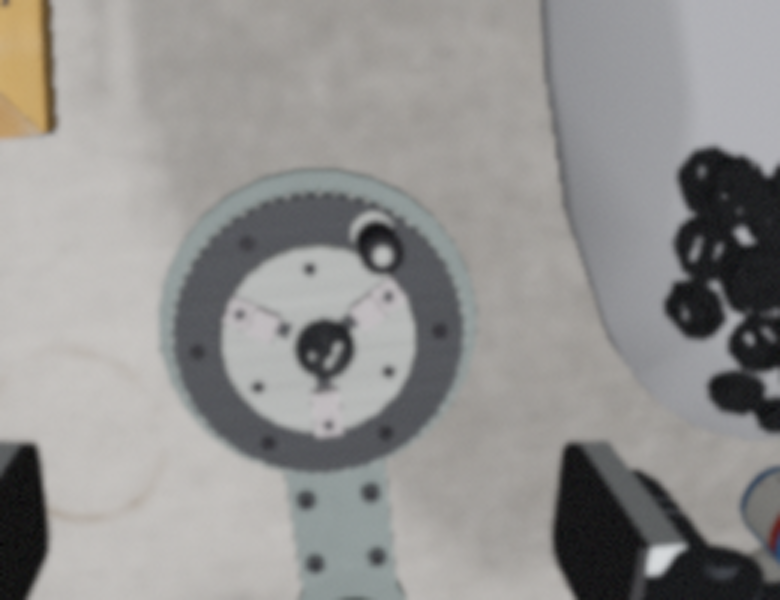

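```bash
python3 - <<'E'
from h import *
import pickle
o,p,d=pickle.load(open('w1.pkl','rb'))
# fit hub: sample edge pts in zoom
hub=[wplane(o,150+u/3+.0,90+v/3,26) for u,v in [(221,339),(417,339),(319,245),(319,433)]]
print(np.round(hub,1),np.mean(hub,0))
for z,uv in ((66,(383,257)),(60,(379,248))):
    k=wplane(o,150+uv[0]/3,90+uv[1]/3,z);print('knob',k,np.linalg.norm(k[:2]-np.mean(hub,0)[:2]))
# threshold hub
g=cv2.cvtColor(p,cv2.COLOR_BGR2GRAY)
m=((g>150)).astype(np.uint8);m[:,:223]=0;m[:,292:]=0;m[:170]=0;m[238:]=0
n,l,s,cc=cv2.connectedComponentsWithStats(m)
i=1+np.argmax(s[1:,4]);print(s[i],cc[i])
cnt=cv2.findContours((l==i).astype(np.uint8),cv2.RETR_EXTERNAL,cv2.CHAIN_APPROX_NONE)[0][0]
h=cv2.convexHull(cnt)[:,0]
W=np.array([wplane(o,u,v,26) for u,v in h]);(c,r)=cv2.minEnclosingCircle(W[:,:2].astype(np.float32));print('hull circle',c,r)
A=np.c_[2*W[:,:2],np.ones(len(W))];x=np.linalg.lstsq(A,(W[:,:2]**2).sum(1),rcond=None)[0];print(x[:2],np.sqrt(x[2]+x[0]**2+x[1]**2))
E
```

```text
[[ 528.2 -248.    26. ]
 [ 556.  -176.7   26. ]
 [ 507.2 -199.1   26. ]
 [ 579.2 -226.6   26. ]] [ 542.65945471 -212.60592983   26.        ]
knob [ 510.77737585 -178.62228638   66.        ] 46.59780010386461
knob [ 508.7712152  -178.74602873   60.        ] 47.905173831156894
[ 224  173   64   63 2571] [255.26526643 202.68222482]
hull circle (543.7671508789062, -213.72314453125) 38.63301467895508
[ 543.05998374 -213.36709106] 37.56768562744622
```

```bash
python3 - <<'E'
from h import *
goto([510,-179.5,90]);goto([510,-179.5,46],159)
E
```

```text
t [99.4  4.5 28.2] 
t [143.4   4.4  28.1] turn [ 0.18  0.08 -0.12]
```

Call:
{"fn": "jog_arm", "kwargs": {"steps": [[[0,0,0],[20,2,14],-1],[[0,0,0],[50,4.5,28],-1],[[0,0,0],[80,4.5,28],-1],[[0,0,0],[105,4.5,28],-1],[[0,0,0],[125,4.5,28],-1],[[0,0,0],[143,4.5,28],-1],[[0,0,0],[143,4.5,28],-1],[[0,0,0],[143,4.5,28],0],[[0,0,0],[143,4.5,28],0.3],[[0,0,0],[143,4.5,28],0.4]]}}

```text
time_s: 2.7
tool_pos: [510.5, -180.0, 47.7]
tcp_rot: [-0.937, 1.359, 0.937]
wrist_force: [-0.5, 0.1, -0.5]
grip_width: 51.4
```

```bash
python3 - <<'E'
from h import *
import pickle
o=manip.get_obs()
p,d=manip.read_camera('wrist')
cv2.imwrite('pics/w2.png',p)
print(o['time_s'],o['tool_pos'],o['grip_width'],o['wrist_force'])
print(wproj(o,[510,-179.5,66]))
E
```

```text
2.7 [ 510.5338391  -180.0139915    47.74511511] 51.40039232606479 [-0.47823365  0.10523689 -0.45439827]
[248.78230825 237.15402754]
```

View pics/w2.png

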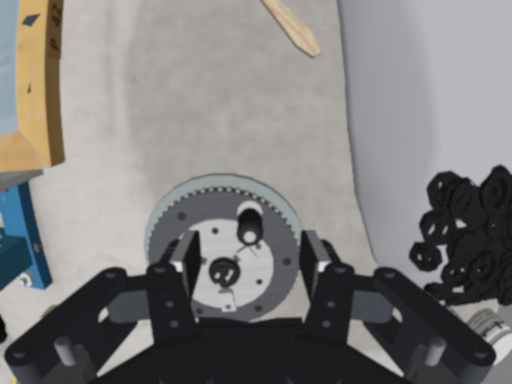

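Call:
{"fn": "jog_arm", "kwargs": {"steps": [[[0,0,0],[1,-1.5,0],0.6],[[0,0,0],[1,-1.5,0.5],0.8],[[0,0,0],[1,-1.5,0.5],1],[[0,0,0],[1,-1.5,0.5],1],[[0,0,0],[1,-1.5,0.5],1],[[0,0,0],[1,-1.5,0.5],1],[[0,0,0],[1,-1.5,0.5],1],[[0,0,0],[1,-1.5,0.5],1],[[0,0,0],[1,-1.5,0.5],1],[[0,0,0],[1,-1.5,0.5],1]], "grip_force": 25}}

```text
time_s: 3.58
tool_pos: [512.0, -180.0, 46.6]
tcp_rot: [-0.937, 1.359, 0.937]
wrist_force: [-0.7, -0.5, 0.8]
grip_width: 0.0
```

```bash
python3 - <<'E'
from h import *
o=manip.get_obs()
print(o['time_s'],o['tool_pos'],o['grip_width'],o['wrist_force'],R.from_rotvec(o['tcp_rot']).as_matrix().round(3))
p,d=manip.read_camera('wrist')
cv2.imwrite('pics/w3.png',p)
E
```

```text
3.5833 [ 512.03740461 -180.01642893   46.62730626] 0.047061058689703346 [-0.69638587 -0.52016322  0.75085631] [[ 0.    -0.934  0.356]
 [ 0.001  0.356  0.934]
 [-1.    -0.     0.001]]
```

View pics/w3.png

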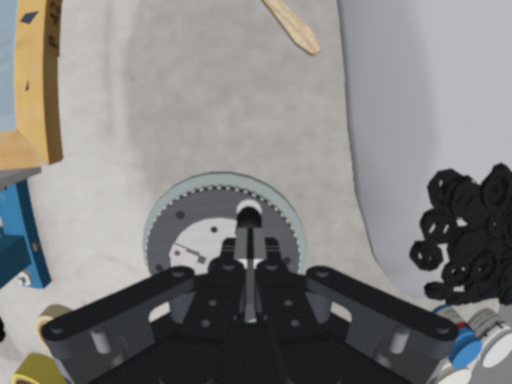

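```bash
python3 - <<'E'
from h import *
a=cv2.imread('pics/w2.png')[170:300,180:320];b=cv2.imread('pics/w3.png')[170:300,180:320]
cv2.imwrite('pics/z3.png',cv2.resize(np.hstack([a,b]),None,fx=2.8,fy=2.8,interpolation=cv2.INTER_CUBIC))
o=manip.get_obs();t=np.array(o['tool_pos']);Rt=R.from_rotvec(o['tcp_rot']).as_matrix()
for off in ([8,11,0],[8,-11,0],[8,0,0],[-20,11,0],[-20,0,0]): print(off,wproj(o,t+Rt@off))
for z in (24,34,66): print(z,wproj(o,[512,-180,z]),wproj(o,[510-6,-178,z]))
E
```

```text
[8, 11, 0] [248.34848829 204.5177961 ]
[8, -11, 0] [248.40169965 236.87504354]
[8, 0, 0] [248.3741999  221.03795668]
[-20, 11, 0] [248.17868499 220.8247128 ]
[-20, 0, 0] [248.21619393 239.5974417 ]
24 [248.41833201 213.24674518] [246.94268208 201.75261677]
34 [248.38630544 218.45831521] [246.83534468 206.46579189]
66 [248.26180453 239.13015288] [246.41102703 225.29141119]
```

View pics/z3.png

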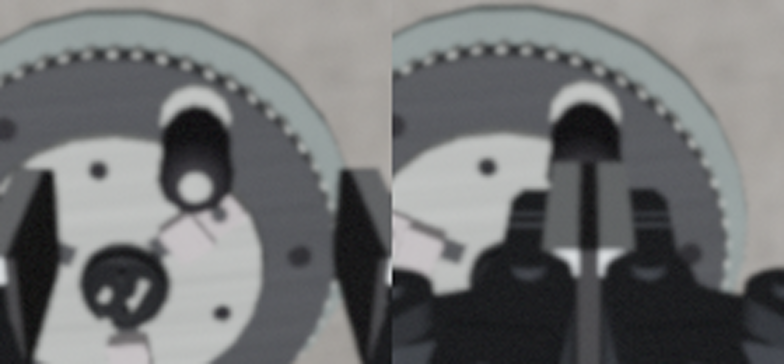

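```bash
python3 - <<'E'
from h import *
o=manip.get_obs();p,d=manip.read_camera('wrist')
H=np.array(manip.camera_info('wrist')['hand_eye']);K=np.array(manip.camera_info('wrist')['K'])
Rt=R.from_rotvec(o['tcp_rot']).as_matrix()
def pt(u,v):
    a=np.array([u-K[0,2],v-K[1,2]]);r=np.hypot(*a);th=r/K[0,0]
    c=np.array([*(np.sin(th)*a/r),np.cos(th)]);c*=d[v,u]/c[2]
    t=H[:3,:3]@c+H[:3,3]; return t,Rt@t+np.array(o['tool_pos'])
print(o['tool_pos'],o['grip_width'])
for u,v in [(249,204),(249,210),(249,216),(249,222),(244,228),(255,228),(244,232),(244,240),(244,250),(244,256),(230,245),(222,262),(250,300),(200,220),(220,250)]:
    t,w=pt(u,v);print((u,v),d[v,u],'tool',t.round(1),'world',w.round(1))
E
```

```text
[ 511.99958049 -180.00521683   46.60977323] -0.178228018788879
(249, 204) 196.04037 tool [19.1  7.7  0.4] world [ 504.9 -176.9   27.5]
(249, 210) 178.22897 tool [1.2 9.8 0.4] world [ 503.  -176.1   45.4]
(249, 216) 168.42033 tool [-9.   9.7  0.4] world [ 503.1 -176.2   55.6]
(249, 222) 161.03111 tool [-16.9   9.1   0.4] world [ 503.6 -176.4   63.5]
(244, 228) 147.27325 tool [-30.6  11.2  -2. ] world [ 500.7 -177.9   77.2]
(255, 228) 147.52452 tool [-30.3  11.2   3.4] world [ 502.8 -172.8   76.9]
(244, 232) 142.83615 tool [-35.2  11.1  -2. ] world [ 500.9 -177.9   81.8]
(244, 240) 134.44441 tool [-44.   10.9  -1.8] world [ 501.2 -177.9   90.6]
(244, 250) 125.06343 tool [-53.8  10.7  -1.7] world [ 501.4 -177.8  100.4]
(244, 256) 118.590225 tool [-60.3  11.3  -1.5] world [ 500.9 -177.5  106.9]
(230, 245) 138.23932 tool [-41.1   6.9  -8.5] world [ 502.5 -185.5   87.7]
(222, 262) 111.28664 tool [-67.6  12.4  -9.8] world [ 496.9 -184.8  114.2]
(250, 300) 121.39636 tool [-63.1  -8.9   0.9] world [ 520.7 -182.4  109.7]
(200, 220) 203.6551 tool [ 23.4  -5.4 -33.6] world [ 505.1 -213.3   23.2]
(220, 250) 206.64784 tool [ 20.4 -26.9 -20.1] world [ 530.  -208.4   26.2]
```

```bash
python3 - <<'E'
from h import *
p,d=manip.read_camera('side');cv2.imwrite('pics/s4.png',p)
cv2.imwrite('pics/s4z.png',cv2.resize(p[150:300,170:330],None,fx=4,fy=4,interpolation=cv2.INTER_CUBIC))
o=manip.get_obs()
t=np.array(o['tool_pos']);print([proj('side',t+[0,0,z]).round(1).tolist() for z in (-8,0,11,28,60)])
C=cloud('side',d);np.save('s4.npy',d)
E
```

```text
[[243.5, 242.8], [243.4, 240.5], [243.2, 237.3], [243.0, 232.3], [242.6, 222.6]]
```

View pics/s4z.png

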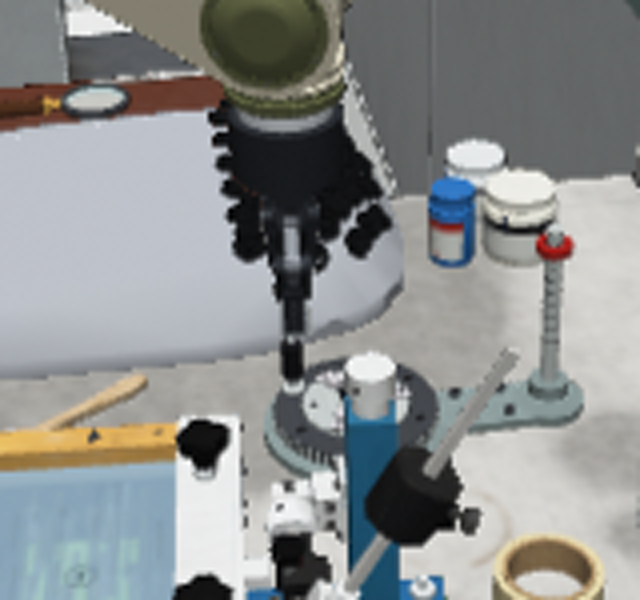

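```bash
python3 - <<'E'
from h import *
import pickle
o,p,d=pickle.load(open('w1.pkl','rb'))
H=np.array(manip.camera_info('wrist')['hand_eye']);K=np.array(manip.camera_info('wrist')['K'])
Rt=R.from_rotvec(o['tcp_rot']).as_matrix()
def pt(u,v):
    a=np.array([u-K[0,2],v-K[1,2]]);r=np.hypot(*a);th=r/K[0,0]
    c=np.array([*(np.sin(th)*a/r),np.cos(th)]);c*=d[v,u]/c[2]
    t=H[:3,:3]@c+H[:3,3]; return t,Rt@t+np.array(o['tool_pos'])
for u,v in [(150,120),(155,40),(125,130),(62,132),(27,260),(80,230),(112,215),(270,20),(335,100),(340,150),(370,190),(145,260),(150,245),(355,260),(160,290),(257,202),(270,297),(300,20)]:
    t,w=pt(u,v);print((u,v),'tool',t.round(1),'world',w.round(1),'r',np.hypot(*(w[:2]-[543,-214])).round(0))
E
```

```text
(150, 120) tool [108.6  62.3 -94.2] world [ 411.8 -272.4   80.3] r 144.0
(155, 40) tool [108.4 140.2 -88.6] world [ 341.2 -238.9   80.8] r 203.0
(125, 130) tool [  86.    55.2 -111.2] world [ 412.3 -290.9  102.8] r 152.0
(62, 132) tool [  55.    59.4 -160.1] world [ 390.8 -335.   133.8] r 194.0
(27, 260) tool [  -3.5  -33.5 -175.5] world [ 472.  -383.2  192. ] r 183.0
(80, 230) tool [  79.9  -41.2 -172. ] world [ 480.2 -382.5  108.5] r 180.0
(112, 215) tool [ 158.8  -53.2 -172.6] world [ 490.9 -387.1   29.6] r 181.0
(270, 20) tool [179.5 178.   24.5] world [ 346.7 -119.6   10. ] r 218.0
(335, 100) tool [170.9  83.5  99.3] world [461.9 -84.2  18.3] r 153.0
(340, 150) tool [171.6  24.8 107.8] world [519.7 -97.5  17.5] r 119.0
(370, 190) tool [144.6 -16.8 139.6] world [570.1 -83.   44.4] r 134.0
(145, 260) tool [-65.3  10.9 -41.9] world [ 479.1 -242.7  254.1] r 70.0
(150, 245) tool [-51.2  10.9 -44.1] world [ 478.2 -244.8  240. ] r 72.0
(355, 260) tool [-65.2  10.7  43.8] world [ 510.3 -162.9  254.1] r 61.0
(160, 290) tool [ 189.6 -182.7 -132.1] world [ 626.3 -396.2   -1.5] r 200.0
(257, 202) tool [161.9 -36.1   9.5] world [ 540.9 -211.2   26.8] r 3.0
(270, 297) tool [ 161.5 -170.    28.2] world [ 672.5 -242.2   26.8] r 133.0
(300, 20) tool [190.1 183.1  61.6] world [355.4 -83.2  -0.6] r 229.0
```

Call:
{"fn": "jog_arm", "kwargs": {"steps": [[[0,0,0],[0,1.5,0.3],-0.2],[[0,0,0],[0,1.5,0.3],-0.2],[[0,0,0],[0,1.5,0.3],-0.2],[[0,0,0],[0,1.5,0.3],-0.2],[[0,0,0],[0,1.5,0.3],-0.2],[[0,0,0],[0,1.5,0.3],-0.2],[[0,0,0],[10,1.5,0.3],-0.2],[[0,0,0],[20,1.5,0.3],-0.2],[[0,0,0],[30,1.5,0.3],-0.2],[[0,0,0],[38,1.5,0.3],-0.2]]}}

```text
time_s: 4.57
tool_pos: [510.2, -178.8, 6.9]
tcp_rot: [-0.935, 1.36, 0.939]
wrist_force: [-0.3, 0.6, 0.0]
grip_width: 51.6
```

Call:
{"fn": "jog_arm", "kwargs": {"steps": [[[0,0,0],[0,0,0],-0.2],[[0,0,0],[0,0,0],0.3],[[0,0,0],[0,0,0],0.6],[[0,0,0],[0,0,0],1],[[0,0,0],[0,0,0],1],[[0,0,0],[0,0,0],1],[[0,0,0],[0,0,0],1],[[0,0,0],[0,0,0],1],[[0,0,0],[0,0,0],1],[[0,0,0],[0,0,0],1]], "grip_force": 25}}

```text
time_s: 5.4
tool_pos: [510.5, -179.1, 7.3]
tcp_rot: [-0.936, 1.359, 0.938]
wrist_force: [0.8, -0.5, 4.1]
grip_width: 14.6
```

```bash
python3 - <<'E'
from h import *
o=manip.get_obs()
print(o['time_s'],o['tool_pos'],o['grip_width'],o['wrist_force'],R.from_rotvec(o['tcp_rot']).as_matrix().round(3))
p,d=manip.read_camera('wrist')
cv2.imwrite('pics/w5.png',p)
E
```

```text
5.4 [ 510.53384629 -179.10646759    7.26942834] 14.614923361518652 [ 0.75440043 -0.50285574  4.06354106] [[-0.    -0.934  0.356]
 [ 0.001  0.356  0.934]
 [-1.     0.001  0.001]]
```

View pics/w5.png

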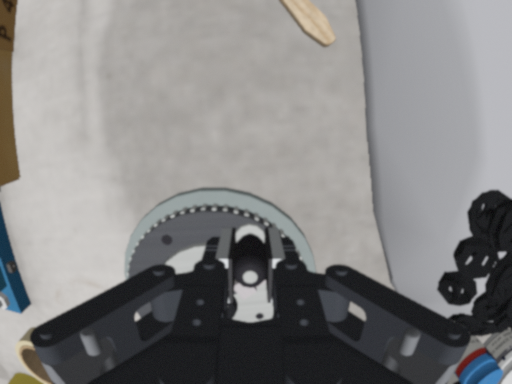

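```bash
cat > orb.py <<'E'
from h import *
import sys
def orb(c,step,r=48,n=10):
    o=manip.get_obs();Rt=R.from_rotvec(o['tcp_rot']);t=np.array(o['tool_pos'])
    q=Rt.inv().apply(t-np.array([*c,t[2]]));ph=np.arctan2(q[2],q[1])
    print('r',np.hypot(*q[1:]),'world ang',np.degrees(np.arctan2(t[1]-c[1],t[0]-c[0])),o['wrist_force'],o['grip_width'],'z',t[2])
    for i in range(1,n+1):
        f=ph+np.radians(step*i);print([round(r*np.cos(f)-q[1],1),round(r*np.sin(f)-q[2],1)],end=' ')
    print()
orb((float(sys.argv[1]),float(sys.argv[2])),float(sys.argv[3]))
E
python3 orb.py 543.5 -214 6
```

```text
r 48.02206209735284 world ang 133.38636069342567 [ 1.12900696 -0.47706874  3.66010537] 14.96545198559751 z 7.258994273213075
[np.float64(-2.4), np.float64(4.4)] [np.float64(-5.3), np.float64(8.5)] [np.float64(-8.6), np.float64(12.3)] [np.float64(-12.2), np.float64(15.8)] [np.float64(-16.2), np.float64(18.8)] [np.float64(-20.5), np.float64(21.4)] [np.float64(-25.1), np.float64(23.6)] [np.float64(-29.8), np.float64(25.2)] [np.float64(-34.7), np.float64(26.4)] [np.float64(-39.7), np.float64(27.0)]
```

Call:
{"fn": "jog_arm", "kwargs": {"steps": [[[0,0,0],[0,-2.4,4.4],1],[[0,0,0],[0,-5.3,8.5],1],[[0,0,0],[0,-8.6,12.3],1],[[0,0,0],[0,-12.2,15.8],1],[[0,0,0],[0,-16.2,18.8],1],[[0,0,0],[0,-20.5,21.4],1],[[0,0,0],[0,-25.1,23.6],1],[[0,0,0],[0,-29.8,25.2],1],[[0,0,0],[0,-34.7,26.4],1],[[0,0,0],[0,-39.7,27.0],1]], "grip_force": 30}}

```text
time_s: 6.28
tool_pos: [557.3, -168.6, 7.3]
tcp_rot: [-0.937, 1.361, 0.938]
wrist_force: [-5.9, -9.0, 3.6]
grip_width: 15.5
```

```bash
python3 orb.py 543.5 -214 8; python3 - <<'E'
from h import *
o=manip.get_obs();print(o['tool_pos'])
p,d=manip.read_camera('wrist')
cv2.imwrite('pics/w6.png',p)
E
```

```text
r 47.438858447612056 world ang 73.12738789084764 [-5.90134381 -8.99377633  3.58671972] 15.479509444955763 z 7.26890893052623
[np.float64(-6.7), np.float64(0.6)] [np.float64(-13.3), np.float64(-0.4)] [np.float64(-19.7), np.float64(-2.2)] [np.float64(-25.8), np.float64(-5.0)] [np.float64(-31.5), np.float64(-8.5)] [np.float64(-36.6), np.float64(-12.8)] [np.float64(-41.1), np.float64(-17.8)] [np.float64(-44.9), np.float64(-23.4)] [np.float64(-47.8), np.float64(-29.4)] [np.float64(-49.9), np.float64(-35.8)] 
[ 557.26888456 -168.60325972    7.26890893]
```

View pics/w6.png

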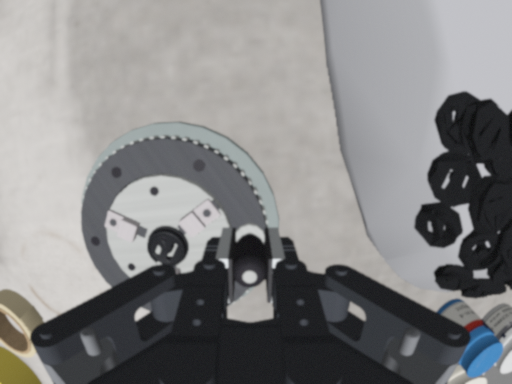

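```bash
python3 orb.py 543.3 -214.7 8
```

```text
r 48.10887421595037 world ang 72.04372338368486 [-1.41703715 -7.2880581   2.17978565] 15.257086310615218 z 7.308883508947359
[np.float64(-6.7), np.float64(-0.2)] [np.float64(-13.3), np.float64(-1.3)] [np.float64(-19.7), np.float64(-3.3)] [np.float64(-25.8), np.float64(-6.1)] [np.float64(-31.4), np.float64(-9.8)] [np.float64(-36.4), np.float64(-14.2)] [np.float64(-40.8), np.float64(-19.2)] [np.float64(-44.4), np.float64(-24.9)] [np.float64(-47.3), np.float64(-30.9)] [np.float64(-49.2), np.float64(-37.3)]
```

Call:
{"fn": "jog_arm", "kwargs": {"steps": [[[0,0,0],[0,-6.7,-0.2],1],[[0,0,0],[0,-13.3,-1.3],1],[[0,0,0],[0,-19.7,-3.3],1],[[0,0,0],[0,-25.8,-6.1],1],[[0,0,0],[0,-31.4,-9.8],1],[[0,0,0],[0,-36.4,-14.2],1],[[0,0,0],[0,-40.8,-19.2],1],[[0,0,0],[0,-44.4,-24.9],1],[[0,0,0],[0,-47.3,-30.9],1],[[0,0,0],[0,-49.2,-37.3],1]]}}

```text
time_s: 7.17
tool_pos: [590.6, -219.9, 7.2]
tcp_rot: [-0.935, 1.36, 0.94]
wrist_force: [-2.9, 3.4, 6.5]
grip_width: 14.9
```

```bash
python3 orb.py 543.3 -214.7 8;  python3 - <<'E'
from h import *
o=manip.get_obs();print(o['tool_pos'])
p,d=manip.read_camera('wrist')
cv2.imwrite('pics/w7.png',p)
E
```

```text
r 47.62958701742608 world ang -6.3064778584802195 [-2.92350671  3.37474343  6.50630653] 14.878282546971175 z 7.238841687242842
[np.float64(-1.6), np.float64(-6.5)] [np.float64(-1.9), np.float64(-13.2)] [np.float64(-1.2), np.float64(-19.8)] [np.float64(0.3), np.float64(-26.4)] [np.float64(2.8), np.float64(-32.6)] [np.float64(6.1), np.float64(-38.4)] [np.float64(10.2), np.float64(-43.7)] [np.float64(14.9), np.float64(-48.4)] [np.float64(20.3), np.float64(-52.4)] [np.float64(26.2), np.float64(-55.6)] 
[ 590.64151027 -219.93196913    7.23884169]
```

View pics/w7.png

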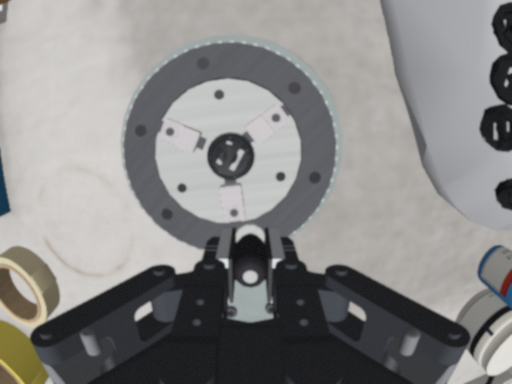

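Call:
{"fn": "jog_arm", "kwargs": {"steps": [[[0,0,0],[0,-1.6,-6.5],1],[[0,0,0],[0,-1.9,-13.2],1],[[0,0,0],[0,-1.2,-19.8],1],[[0,0,0],[0,0.3,-26.4],1],[[0,0,0],[0,2.8,-32.6],1],[[0,0,0],[0,6.1,-38.4],1],[[0,0,0],[0,10.2,-43.7],1],[[0,0,0],[0,14.9,-48.4],1],[[0,0,0],[0,20.3,-52.4],1],[[0,0,0],[0,26.2,-55.6],1]]}}

```text
time_s: 8.05
tool_pos: [546.6, -262.5, 7.3]
tcp_rot: [-0.934, 1.359, 0.94]
wrist_force: [2.6, 5.6, 4.0]
grip_width: 14.8
```

```bash
python3 orb.py 543.3 -214.7 8
```

```text
r 47.884479368241784 world ang -86.09109460050585 [2.56660059 5.58109258 3.98761466] 14.841266674359714 z 7.3059048493559136
[np.float64(6.2), np.float64(-2.5)] [np.float64(12.7), np.float64(-4.0)] [np.float64(19.4), np.float64(-4.5)] [np.float64(26.1), np.float64(-4.1)] [np.float64(32.7), np.float64(-2.8)] [np.float64(39.0), np.float64(-0.6)] [np.float64(44.9), np.float64(2.5)] [np.float64(50.4), np.float64(6.3)] [np.float64(55.3), np.float64(10.9)] [np.float64(59.5), np.float64(16.1)]
```

Call:
{"fn": "jog_arm", "kwargs": {"steps": [[[0,0,0],[0,6.2,-2.5],1],[[0,0,0],[0,12.7,-4.0],1],[[0,0,0],[0,19.4,-4.5],1],[[0,0,0],[0,26.1,-4.1],1],[[0,0,0],[0,32.7,-2.8],1],[[0,0,0],[0,39.0,-0.6],1],[[0,0,0],[0,44.9,2.5],1],[[0,0,0],[0,50.4,6.3],1],[[0,0,0],[0,55.3,10.9],1],[[0,0,0],[0,59.5,16.1],1]]}}

```text
time_s: 8.88
tool_pos: [496.1, -225.7, 7.4]
tcp_rot: [-0.934, 1.359, 0.941]
wrist_force: [3.9, -2.6, -0.4]
grip_width: 14.8
```

```bash
python3 orb.py 543.3 -214.7 5
```

```text
r 48.425192128212636 world ang -166.84871427336589 [ 3.91342774 -2.58273999 -0.4176811 ] 14.763099721651184 z 7.386460639283873
[np.float64(1.8), np.float64(3.8)] [np.float64(3.7), np.float64(7.6)] [np.float64(5.2), np.float64(11.5)] [np.float64(6.4), np.float64(15.5)] [np.float64(7.3), np.float64(19.6)] [np.float64(7.7), np.float64(23.7)] [np.float64(7.8), np.float64(27.9)] [np.float64(7.6), np.float64(32.1)] [np.float64(7.0), np.float64(36.2)] [np.float64(6.0), np.float64(40.3)]
```

Call:
{"fn": "jog_arm", "kwargs": {"steps": [[[0,0,0],[0,1.8,3.8],1],[[0,0,0],[0,3.7,7.6],1],[[0,0,0],[0,5.2,11.5],1],[[0,0,0],[0,6.4,15.5],1],[[0,0,0],[0,7.3,19.6],1],[[0,0,0],[0,7.7,23.7],1],[[0,0,0],[0,7.8,27.9],1],[[0,0,0],[0,7.6,32.1],1],[[0,0,0],[0,7.2,35.0],1],[[0,0,0],[0,7.2,35.0],1]]}}

```text
time_s: 9.72
tool_pos: [502.0, -189.4, 7.3]
tcp_rot: [-0.933, 1.359, 0.942]
wrist_force: [-1.5, 3.1, 1.2]
grip_width: 14.7
```

```bash
python3 orb.py 543.3 -214.7 1.5
```

```text
r 48.48188250902599 world ang 148.49412241383695 [-1.53202834  3.07554667  1.2252896 ] 14.675338748843977 z 7.326314668280265
[np.float64(-0.7), np.float64(1.1)] [np.float64(-1.0), np.float64(2.4)] [np.float64(-1.3), np.float64(3.6)] [np.float64(-1.7), np.float64(4.8)] [np.float64(-2.0), np.float64(6.0)] [np.float64(-2.4), np.float64(7.2)] [np.float64(-2.9), np.float64(8.4)] [np.float64(-3.4), np.float64(9.5)] [np.float64(-3.9), np.float64(10.7)] [np.float64(-4.4), np.float64(11.8)]
```

Call:
{"fn": "jog_arm", "kwargs": {"steps": [[[0,0,0],[0,-0.5,1.2],1],[[0,0,0],[0,-1.0,2.4],1],[[0,0,0],[0,-1.0,2.4],1],[[0,0,0],[0,-1.3,3.6],1],[[0,0,0],[0,-1.3,3.6],1],[[0,0,0],[0,-1.7,4.8],1],[[0,0,0],[0,-1.7,4.8],1],[[0,0,0],[0,-2,6],1],[[0,0,0],[0,-2,6],1],[[0,0,0],[0,-2,6],1]]}}

```text
time_s: 10.55
tool_pos: [505.7, -184.2, 7.3]
tcp_rot: [-0.933, 1.359, 0.943]
wrist_force: [-4.5, 1.8, 4.0]
grip_width: 14.9
```

```bash
python3 orb.py 543.3 -214.7 1.5
```

```text
r 48.45451757887536 world ang 140.9817595964113 [-4.54419021  1.78434507  4.03662349] 14.91643596077778 z 7.312792514021255
[np.float64(-0.8), np.float64(1.0)] [np.float64(-1.3), np.float64(2.2)] [np.float64(-1.7), np.float64(3.4)] [np.float64(-2.2), np.float64(4.5)] [np.float64(-2.8), np.float64(5.7)] [np.float64(-3.3), np.float64(6.8)] [np.float64(-3.9), np.float64(7.9)] [np.float64(-4.5), np.float64(9.0)] [np.float64(-5.2), np.float64(10.1)] [np.float64(-5.9), np.float64(11.1)]
```

Call:
{"fn": "jog_arm", "kwargs": {"steps": [[[0,0,0],[0,-0.6,1.1],1],[[0,0,0],[0,-1.1,2.2],1],[[0,0,0],[0,-1.1,2.2],1],[[0,0,0],[0,-1.6,3.4],1],[[0,0,0],[0,-1.6,3.4],1],[[0,0,0],[0,-2.1,4.5],1],[[0,0,0],[0,-2.1,4.5],1],[[0,0,0],[0,-2.7,5.7],1],[[0,0,0],[0,-2.7,5.7],1],[[0,0,0],[0,-2.7,5.7],1]]}}

```text
time_s: 11.38
tool_pos: [509.1, -180.3, 7.3]
tcp_rot: [-0.932, 1.361, 0.944]
wrist_force: [-9.6, -3.1, 4.9]
grip_width: 14.9
```

```bash
python3 orb.py 543.3 -214.7 1.5;  python3 - <<'E'
from h import *
o=manip.get_obs();print(o['tool_pos'])
p,d=manip.read_camera('wrist')
cv2.imwrite('pics/w8.png',p)
E
```

```text
r 48.5238008484204 world ang 134.86009330467047 [-9.63440241 -3.14990417  4.91557052] 14.921224136497 z 7.269956971918103
[np.float64(-1.0), np.float64(0.9)] [np.float64(-1.6), np.float64(2.0)] [np.float64(-2.2), np.float64(3.2)] [np.float64(-2.8), np.float64(4.2)] [np.float64(-3.4), np.float64(5.3)] [np.float64(-4.1), np.float64(6.4)] [np.float64(-4.8), np.float64(7.4)] [np.float64(-5.5), np.float64(8.4)] [np.float64(-6.3), np.float64(9.4)] [np.float64(-7.1), np.float64(10.4)] 
[ 509.07142281 -180.30385239    7.26995697]
```

View pics/w8.png

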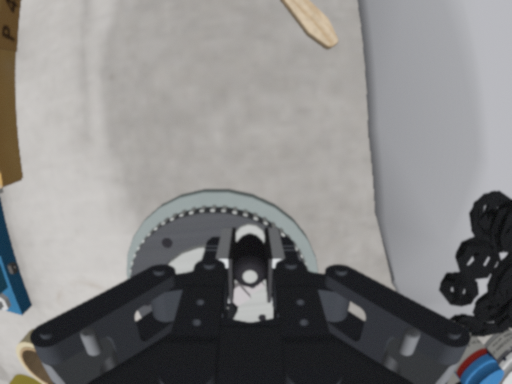

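Call:
{"fn": "jog_arm", "kwargs": {"steps": [[[0,0,0],[0,-1.3,1.7],1],[[0,0,0],[0,-1.3,1.7],1],[[0,0,0],[0,-1.3,1.7],1],[[0,0,0],[0,-1.3,1.7],1],[[0,0,0],[0,-1.9,2.6],1],[[0,0,0],[0,-1.9,2.6],1],[[0,0,0],[0,-1.9,2.6],1],[[0,0,0],[0,-1.9,2.6],1],[[0,0,0],[0,-1.9,2.6],1],[[0,0,0],[0,-1.9,2.6],1]]}}

```text
time_s: 12.27
tool_pos: [509.0, -180.2, 7.2]
tcp_rot: [-0.932, 1.367, 0.947]
wrist_force: [-19.0, -10.6, 8.0]
grip_width: 14.9
```

```bash
python3 orb.py 543.3 -214.7 1.5
```

```text
r 48.639976694192676 world ang 134.7968769613451 [-18.97756947 -10.63570173   7.95407333] 14.860946486946393 z 7.228021551403577
[np.float64(-1.1), np.float64(0.9)] [np.float64(-1.7), np.float64(2.0)] [np.float64(-2.3), np.float64(3.1)] [np.float64(-2.9), np.float64(4.2)] [np.float64(-3.5), np.float64(5.3)] [np.float64(-4.2), np.float64(6.3)] [np.float64(-4.9), np.float64(7.4)] [np.float64(-5.7), np.float64(8.4)] [np.float64(-6.4), np.float64(9.4)] [np.float64(-7.2), np.float64(10.4)]
```

Call:
{"fn": "jog_arm", "kwargs": {"steps": [[[0,0,0],[0,0,0],1],[[0,0,0],[0,0,0],0.4],[[0,0,0],[0,0,0],0],[[0,0,0],[0,0,0],-0.2],[[0,0,0],[0,0,0],-0.2],[[0,0,0],[0,0,0],-0.2],[[0,0,0],[-25,0,0],-0.2],[[0,0,0],[-60,0,0],-0.2],[[0,0,0],[-100,0,0],-0.2],[[0,0,0],[-130,6,-25],-0.2]]}}

```text
time_s: 13.1
tool_pos: [497.7, -199.9, 140.2]
tcp_rot: [-0.936, 1.364, 0.947]
wrist_force: [-0.1, -1.1, 0.2]
grip_width: 51.4
```

```bash
python3 - <<'E'
from h import *
import pickle
o=manip.get_obs()
p,d=manip.read_camera('wrist')
pickle.dump((o,p,d),open('w9.pkl','wb'));cv2.imwrite('pics/w9.png',p)
print(o['time_s'],o['tool_pos'],o['grip_width'],o['wrist_force'])
E
```

```text
13.1 [ 497.74963597 -199.87819894  140.20193421] 51.3884905289604 [-0.06234951 -1.10792439  0.18170598]
```

View pics/w9.png

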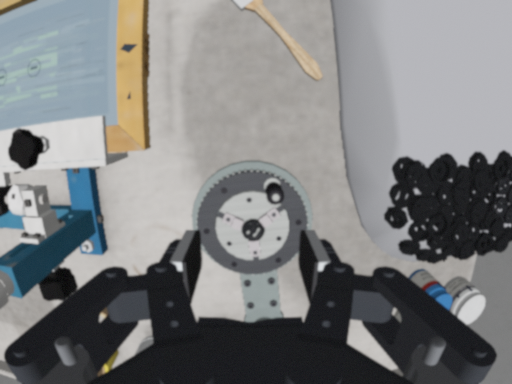

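```bash
python3 - <<'E'
from h import *
import pickle
o,p,d=pickle.load(open('w9.pkl','rb'))
cv2.imwrite('pics/w9z.png',cv2.resize(p[150:290,180:330],None,fx=4,fy=4,interpolation=cv2.INTER_CUBIC))
g=cv2.cvtColor(p,cv2.COLOR_BGR2GRAY)
m=(g>140).astype(np.uint8);m[:,:214]=0;m[:,293:]=0;m[:190]=0;m[262:]=0
n,l,s,cc=cv2.connectedComponentsWithStats(m);i=1+np.argmax(s[1:,4]);print(s[i])
cnt=cv2.findContours((l==i).astype(np.uint8),cv2.RETR_EXTERNAL,cv2.CHAIN_APPROX_NONE)[0][0]
h=cv2.convexHull(cnt)[:,0];W=np.array([wplane(o,u,v,26) for u,v in h]);print('hub',cv2.minEnclosingCircle(W[:,:2].astype(np.float32)))
print('cap',wplane(o,254,230,35), 'axis px',wproj(o,[543.3,-214.7,35]))
E
```

```text
[ 215  191   74   69 3373]
hub ((542.61083984375, -213.3175048828125), 38.184715270996094)
cap [ 542.82354116 -211.3308369    35.        ] axis px [250.98686799 231.51346152]
```

View pics/w9z.png

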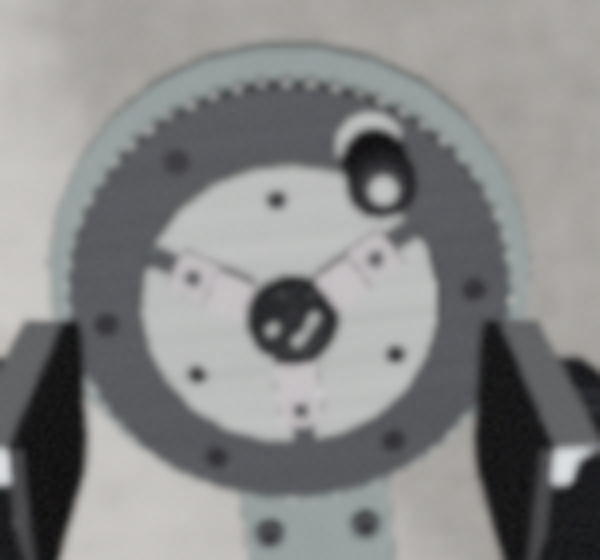

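```bash
python3 - <<'E'
from h import *
p=cv2.imread('pics/s4.png');d=np.load('s4.npy');C=cloud('side',d)
hsv=cv2.cvtColor(p,cv2.COLOR_BGR2HSV)
m=((hsv[...,0]<8)|(hsv[...,0]>172))&(hsv[...,1]>150)&(hsv[...,2]>80)
m[:, :295]=0;m[:,325:]=0;m[:195]=0;m[225:]=0
v,u=np.nonzero(m);print('side red',u.min(),u.max(),v.min(),v.max(),u.mean(),v.mean());P=C[v,u];print(np.median(P,0),P[:,2].min(),P[:,2].max())
cs=(u.mean(),v.mean())
p=cv2.imread('pics/top0.png');d=np.load('top0.npy');C=cloud('top',d);hsv=cv2.cvtColor(p,cv2.COLOR_BGR2HSV)
m=((hsv[...,0]<8)|(hsv[...,0]>172))&(hsv[...,1]>120)&(hsv[...,2]>60)
m[:,:325]=0;m[:,350:]=0;m[:145]=0;m[175:]=0
v,u=np.nonzero(m);print('top red',u.min(),u.max(),v.min(),v.max());P=C[v,u];print(np.percentile(P[:,2],[5,25,50,75,95]),P.mean(0))
ct=((u.min()+u.max())/2,(v.min()+v.max())/2)
for z in (120,125,130,135,140): print(z,proj('side',pix2plane('top',*ct,z+3)-[0,0,3]),cs)
# chuck check in side
print(proj('side',[543,-214,24]),proj('top',[543,-214,24]))
E
```

```text
side red 304 312 209 214 307.8787878787879 211.75757575757575
[ 673.96071973 -253.2094613   138.35601062] 134.78076240431346 141.09900609776184
top red 333 338 159 161
[127.579232   133.95565125 136.88658925 138.91618611 141.3015459 ] [ 671.71415015 -247.27059166  135.76729894]
120 [307.22714603 216.92475076] (np.float64(307.8787878787879), np.float64(211.75757575757575))
125 [306.86934238 215.3454955 ] (np.float64(307.8787878787879), np.float64(211.75757575757575))
130 [306.51019567 213.76031228] (np.float64(307.8787878787879), np.float64(211.75757575757575))
135 [306.14969831 212.16916766] (np.float64(307.8787878787879), np.float64(211.75757575757575))
140 [305.78784268 210.57202796] (np.float64(307.8787878787879), np.float64(211.75757575757575))
[258.45907174 250.63329076] [321.58298404 205.07204136]
```

```bash
python3 - <<'E'
from h import *
goto([480,90,260],166);goto([446,382,170],166)
E
```

```text
t [-116.1  120.8  269.9] turn [-6.72 -0.33 -0.06]
t [-27.5 255.8 531.5] turn [-6.72 -0.33 -0.06]
```

Call:
{"fn": "jog_arm", "kwargs": {"steps": [[[0,0,0],[-40,0,0],-1],[[0,0,0],[-75,5,10],-1],[[-1,0,0],[-105,15,35],-1],[[-2,0,0],[-118,30,70],-1],[[-3,0,0],[-118,47,107],-1],[[-4,0,0],[-118,65,144],-1],[[-5,0,0],[-118,80,180],-1],[[-6,0,0],[-118,97,215],-1],[[-6.7,-0.3,0],[-118,113,250],-1],[[-6.7,-0.3,0],[-118,125,280],-1]]}}

```text
time_s: 13.98
tool_pos: [478.9, 103.4, 261.7]
tcp_rot: [-1.028, 1.315, 1.029]
wrist_force: [1.4, -0.2, -0.3]
grip_width: 85.7
```

```bash
python3 - <<'E'
from h import *
goto([446,382,170],166)
E
```

```text
t [ 91.9  98.9 262.5] turn [ 0.06  0.01 -0.06]
```

Call:
{"fn": "jog_arm", "kwargs": {"steps": [[[0,0,0],[0,13,36],-1],[[0,0,0],[0,27,72],-1],[[0,0,0],[0,40,108],-1],[[0,0,0],[0,54,144],-1],[[0,0,0],[5,67,180],-1],[[0,0,0],[20,81,215],-1],[[0,0,0],[45,94,245],-1],[[0,0,0],[75,99,262],-1],[[0,0,0],[92,99,262],-1],[[0,0,0],[92,99,262],-1]]}}

```text
time_s: 14.82
tool_pos: [443.8, 381.7, 165.5]
tcp_rot: [-1.029, 1.322, 1.033]
wrist_force: [-0.8, 0.3, 0.1]
grip_width: 85.6
```

```bash
python3 - <<'E'
from h import *
import pickle
o=manip.get_obs()
p,d=manip.read_camera('wrist')
pickle.dump((o,p,d),open('w10.pkl','wb'));cv2.imwrite('pics/w10.png',p)
print(o['time_s'],o['tool_pos'],o['grip_width'],o['wrist_force'])
for q in ([525.8,362.6,12],[446,382,14],[379.7,398.3,10]): print(wproj(o,q))
E
```

```text
14.8167 [443.79234734 381.74042963 165.45723873] 85.59875978631747 [-0.79996945  0.27690133  0.05379109]
[250.39646311 243.52504607]
[250.23065452 176.12116291]
[250.24180966 113.54271335]
```

View pics/w10.png

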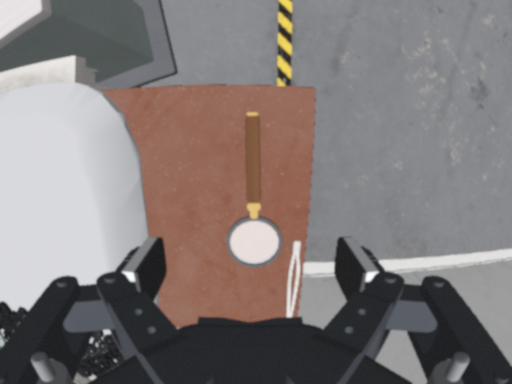

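```bash
python3 - <<'E'
from h import *
import pickle
o,p,d=pickle.load(open('w10.pkl','rb'))
cv2.imwrite('pics/w10z.png',cv2.resize(p[95:280,190:310],None,fx=3.2,fy=3.2,interpolation=cv2.INTER_CUBIC))
L=wplane(o,254.5,241.5,10);E=wplane(o,252,113,10)
print(L,E,np.linalg.norm((L-E)),np.degrees(np.arctan2(E[1]-L[1],E[0]-L[0])))
e=(E-L)/np.linalg.norm(E-L);print('grip',L+82*e)
goto(L+80*e+[0,0,-10]);print(manip.camera_info('wrist')['hand_eye'])
E
```

```text
[525.27465553 367.76541799  10.        ] [379.57685585 400.2768557   10.        ] 149.28108524066909 167.42093049152535
grip [445.24295189 385.62392892  10.        ]
t [168.2  -1.8   4.5] 
[[-1.36374699e-03 -2.69914117e-01  9.62883435e-01 -1.67546237e+02]
 [ 5.98053558e-05 -9.62884351e-01 -2.69914289e-01  6.81209925e+01]
 [ 9.99999068e-01 -3.10509214e-04  1.32927295e-03  6.41215325e-01]
 [ 0.00000000e+00  0.00000000e+00  0.00000000e+00  1.00000000e+00]]
```

View pics/w10z.png

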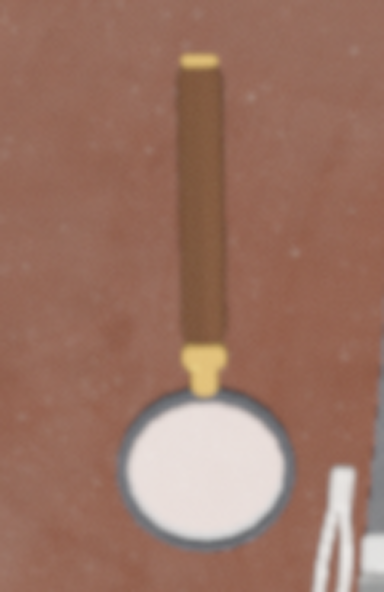

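Call:
{"fn": "jog_arm", "kwargs": {"steps": [[[0,0,0],[30,0,4],0],[[-1,0,0],[60,-2,4],0.1],[[-1,0,0],[95,-2,4],0.1],[[-1,0,0],[125,-2,4],0.1],[[-1,0,0],[150,-2,4],0.1],[[-1,0,0],[165,-2,4],0.1],[[-1,0,0],[168,-2,4],0.1],[[-1,0,0],[168,-2,4],0.1],[[-1,0,0],[168,-2,4],0.1],[[-1,0,0],[168,-2,4],0.1]]}}

```text
time_s: 15.7
tool_pos: [448.4, 385.1, 2.1]
tcp_rot: [-1.041, 1.308, 1.042]
wrist_force: [0.7, 0.4, -0.4]
grip_width: 38.4
```

```bash
python3 - <<'E'
from h import *
import pickle
o=manip.get_obs()
p,d=manip.read_camera('wrist')
pickle.dump((o,p,d),open('w11.pkl','wb'));cv2.imwrite('pics/w11.png',p)
print(o['time_s'],o['tool_pos'],o['grip_width'],o['wrist_force'])
H=np.array(manip.camera_info('wrist')['hand_eye']);K=np.array(manip.camera_info('wrist')['K'])
Rt=R.from_rotvec(o['tcp_rot']).as_matrix();print(Rt.round(3))
def pt(u,v):
    a=np.array([u-K[0,2],v-K[1,2]]);r=np.hypot(*a);th=r/K[0,0]
    c=np.array([*(np.sin(th)*a/r),np.cos(th)]);c*=d[v,u]/c[2]
    t=H[:3,:3]@c+H[:3,3]; return t,Rt@t+np.array(o['tool_pos'])
for v in range(216,240,2):print(v,[pt(u,v)[0].round(1).tolist() for u in (204,208,290,294)])
E
```

```text
15.7 [448.36558629 385.07323718   2.13610254] 38.355042071027505 [ 0.6821976   0.42556724 -0.4261038 ]
[[-0.001 -0.975  0.223]
 [ 0.     0.223  0.975]
 [-1.     0.001 -0.   ]]
216 [[2.8, 5.1, -27.3], [2.6, 5.2, -24.8], [2.4, 5.2, 25.5], [1.9, 5.4, 27.9]]
218 [[2.3, 3.9, -27.3], [2.7, 3.8, -24.8], [2.5, 3.9, 25.6], [2.4, 3.9, 28.1]]
220 [[3.3, 2.2, -27.5], [2.3, 2.7, -24.8], [2.3, 2.7, 25.6], [1.8, 2.8, 28.0]]
222 [[2.4, 1.3, -27.4], [2.7, 1.2, -25.0], [2.0, 1.4, 25.6], [3.3, 0.9, 28.3]]
224 [[2.5, -0.1, -27.5], [3.0, -0.3, -25.1], [1.7, 0.2, 25.6], [2.5, -0.1, 28.3]]
226 [[2.3, -1.3, -27.5], [2.2, -1.3, -25.0], [2.7, -1.5, 25.8], [2.4, -1.4, 28.3]]
228 [[3.2, -3.1, -27.8], [2.4, -2.7, -25.1], [2.4, -2.7, 25.9], [2.0, -2.6, 28.3]]
230 [[-33.3, 11.0, -21.8], [-32.6, 10.8, -19.9], [-34.1, 11.4, 20.5], [-33.1, 11.0, 22.6]]
232 [[-34.6, 10.6, -21.6], [-35.7, 11.0, -19.4], [-35.4, 10.9, 20.4], [-35.1, 10.7, 22.4]]
234 [[-36.7, 10.4, -21.3], [-39.1, 11.5, -19.0], [-38.0, 11.0, 20.0], [-37.0, 10.5, 22.1]]
236 [[-39.2, 10.5, -20.9], [-40.6, 11.1, -18.8], [-35.9, 9.0, 20.4], [-39.6, 10.6, 21.7]]
238 [[-42.4, 10.9, -20.5], [-41.6, 10.5, -18.7], [-37.7, 8.8, 20.2], [-41.5, 10.5, 21.5]]
```

View pics/w11.png

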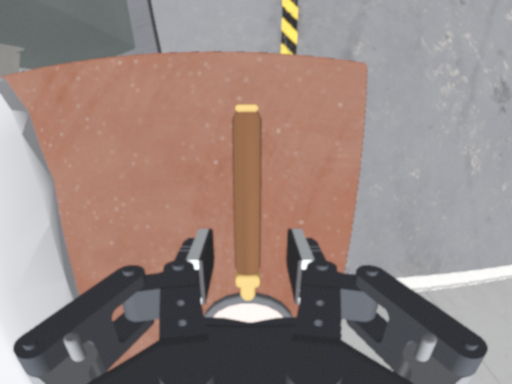

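Call:
{"fn": "jog_arm", "kwargs": {"steps": [[[0,0,0],[10,0,-1],0.1],[[0,0,0],[20,0,-1],0.1],[[0,0,0],[26,0,-1],0.1],[[0,0,0],[29,0,-1],0.1],[[0,0,0],[29,0,-1],0.1],[[0,0,0],[29,0,-1],0.3],[[0,0,0],[29,0,-1],0.5],[[0,0,0],[29,0,-1],0.7],[[0,0,0],[29,0,-1],1],[[0,0,0],[29,0,-1],1]], "grip_force": 50}}

```text
time_s: 16.58
tool_pos: [449.2, 384.8, -25.2]
tcp_rot: [-1.041, 1.304, 1.041]
wrist_force: [-1.5, -1.6, 19.3]
grip_width: 14.5
```

```bash
python3 - <<'E'
from h import *
o=manip.get_obs()
p,d=manip.read_camera('wrist');cv2.imwrite('pics/w12.png',p)
print(o['time_s'],o['tool_pos'],o['grip_width'],o['wrist_force'])
E
```

```text
16.5833 [449.22788443 384.7722868  -25.17069395] 14.50620383320341 [-1.46680052 -1.59036649 19.33551612]
```

View pics/w12.png

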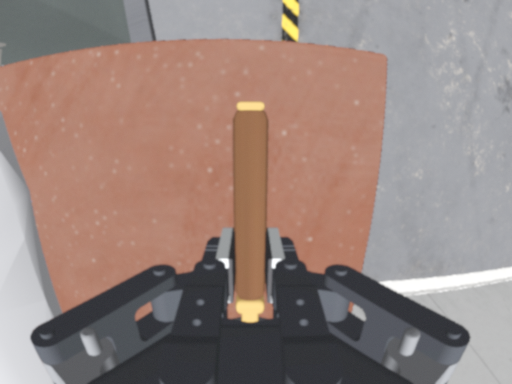

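Call:
{"fn": "jog_arm", "kwargs": {"steps": [[[0,0,0],[-1,0,0],1],[[0,0,0],[-2,0,0],1],[[0,0,0],[-4,0,0],1],[[0,0,0],[-10,0,0],1],[[0,0,0],[-20,0,0],1],[[0,0,0],[-35,0,0],1],[[0,0,0],[-50,0,0],1],[[0,0,0],[-65,0,0],1],[[0,0,0],[-80,0,0],1],[[0,0,0],[-90,0,0],1]], "grip_force": 60}}

```text
time_s: 17.47
tool_pos: [449.4, 384.8, 66.9]
tcp_rot: [-1.041, 1.302, 1.041]
wrist_force: [0.5, -0.0, -0.2]
grip_width: 14.6
```

Call:
{"fn": "jog_arm", "kwargs": {"steps": [[[0,0,0],[-20,0,0],1],[[0,0,0],[-40,0,0],1],[[0,0,0],[-60,0,0],1],[[0,0,0],[-80,0,0],1],[[0,0,0],[-100,0,0],1],[[0,0,0],[-115,0,0],1],[[0,0,0],[-125,0,0],1],[[0,0,0],[-130,0,0],1],[[0,0,0],[-130,0,0],1],[[0,0,0],[-130,0,0],1]]}}

```text
time_s: 18.3
tool_pos: [448.6, 384.3, 196.2]
tcp_rot: [-1.041, 1.303, 1.041]
wrist_force: [-0.2, 1.1, -2.7]
grip_width: 14.2
```

```bash
python3 - <<'E'
from h import *
import pickle
o=manip.get_obs()
p,d=manip.read_camera('wrist');cv2.imwrite('pics/w13.png',p)
pickle.dump((o,p,d),open('w13.pkl','wb'))
print(o['time_s'],o['tool_pos'],o['grip_width'],o['wrist_force'],o['ft_torque'])
E
```

```text
18.3 [448.61968532 384.28617344 196.21704693] 14.210347553672863 [-0.23679905  1.13630276 -2.69338298] [-0.00658771  0.02977646 -0.03972305]
```

View pics/w13.png

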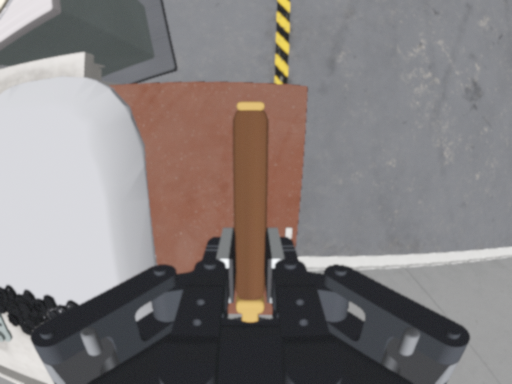

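```bash
cat >> h.py <<'E'
def wpt(o,d,u,v):
    i=manip.camera_info('wrist');K=np.array(i['K']);H=np.array(i['hand_eye'])
    a=np.array([u-K[0,2],v-K[1,2]]);r=np.hypot(*a);th=r/K[0,0]
    c=np.array([*(np.sin(th)*a/r),np.cos(th)]);c*=d[v,u]/c[2]
    t=H[:3,:3]@c+H[:3,3]; return t,R.from_rotvec(o['tcp_rot']).apply(t)+np.array(o['tool_pos'])
E
python3 - <<'E'
from h import *
import pickle
o,p,d=pickle.load(open('w13.pkl','rb'))
pts=np.array([wpt(o,d,u,v)[0] for v in range(120,285,4) for u in range(246,256)])
f=np.polyfit(pts[:,1],pts[:,0],1);print('x vs y',f,np.degrees(np.arctan(f[0])),np.std(pts[:,0]-np.polyval(f,pts[:,1])),pts[:,1].min(),pts[:,1].max())
print(wpt(o,d,251,105)[0], R.from_rotvec(o['tcp_rot']).as_matrix().round(4))
c0=[540.0,-199]; 
goto([480,90,270],166)
E
```

```text
x vs y [ -0.06744889 -37.67100669] -3.858692276978084 10.759364819444189 -17.27034425272211 68.11069331116244
[-37.21901016  70.65614249   1.3330187 ] [[ 0.0029 -0.9748  0.2232]
 [ 0.0022  0.2232  0.9748]
 [-1.     -0.0024  0.0028]]
t [ -74.6  -96.5 -279.6] turn [1.11 0.14 0.1 ]
```

```bash
python3 - <<'E'
from h import *
import pickle
o,p,d=pickle.load(open('w13.pkl','rb'))
for v in range(108,285,12): print(v,np.median([wpt(o,d,u,v)[0] for u in range(245,257)],0).round(1))
E
```

```text
108 [-36.7  69.3   1.1]
120 [-38.4  64.1   1.1]
132 [-38.2  58.9   1.1]
144 [-38.9  53.7   1.1]
156 [-38.2  48.3   0.8]
168 [-38.4  43.    1.1]
180 [-38.4  37.5   1.1]
192 [-38.   31.8   1.1]
204 [-38.7  26.4   1.1]
216 [-38.5  20.5   1.1]
228 [-38.3  14.4   1.1]
240 [-38.3   8.1   1.2]
252 [-38.5   1.7   1.2]
264 [-38.6  -4.9   1.2]
276 [-38.4 -12.    1.2]
```

Call:
{"fn": "jog_arm", "kwargs": {"steps": [[[0,0,0],[-10,-4,-14],1],[[0,0,0],[-15,-13,-42],1],[[0,0,0],[-15,-23,-73],1],[[0,0,0],[-15,-33,-105],1],[[0,0,0],[-15,-43,-137],1],[[0,0,0],[-15,-53,-169],1],[[0,0,0],[-15,-63,-201],1],[[0,0,0],[-15,-73,-233],1],[[0,0,0],[-15,-83,-265],1],[[0,0,0],[-15,-91,-290],1]]}}

```text
time_s: 19.18
tool_pos: [471.9, 78.5, 210.3]
tcp_rot: [-1.04, 1.306, 1.041]
wrist_force: [0.9, -0.1, -1.2]
grip_width: 14.2
```

```bash
python3 - <<'E'
from h import *
o=manip.get_obs();print(o['tool_pos'],o['grip_width'])
goto([465.5,-196,160],167);goto([465.5,-196,102.5],167)
E
```

```text
[471.85252862  78.47792004 210.26284861] 14.177963155785985
t [  49.9  -55.3 -269. ] turn [0.04 0.1  0.06]
t [ 107.4  -55.3 -269.1] turn [0.04 0.1  0.06]
```

Call:
{"fn": "jog_arm", "kwargs": {"steps": [[[0,0,0],[0,-6,-28],1],[[0,0,0],[0,-12,-58],1],[[0,0,0],[0,-18,-88],1],[[0,0,0],[5,-24,-120],1],[[0,0,0],[10,-31,-152],1],[[0,0,0],[20,-38,-184],1],[[0,0,0],[30,-45,-215],1],[[0,0,0],[40,-50,-243],1],[[0,0,0],[48,-54,-262],1],[[0,0,0],[50,-55.3,-269],1]]}}

```text
time_s: 20.02
tool_pos: [464.2, -198.6, 158.4]
tcp_rot: [-1.036, 1.308, 1.041]
wrist_force: [0.2, -0.2, -1.1]
grip_width: 14.7
```

```bash
python3 - <<'E'
from h import *
o=manip.get_obs();print(o['tool_pos'],o['grip_width'])
goto([465.5,-196,102.5],167)
E
```

```text
[ 464.18289817 -198.5522246   158.37164617] 14.653785924773846
t [55.9 -0.8  2.7] turn [-0.13  0.13 -0.09]
```

Call:
{"fn": "jog_arm", "kwargs": {"steps": [[[0,0,0],[8,0,1],1],[[0,0,0],[16,0,2],1],[[0,0,0],[25,-0.8,2.7],1],[[0,0,0],[34,-0.8,2.7],1],[[0,0,0],[43,-0.8,2.7],1],[[0,0,0],[50,-0.8,2.7],1],[[0,0,0],[55,-0.8,2.7],1],[[0,0,0],[56,-0.8,2.7],1],[[0,0,0],[56,-0.8,2.7],1],[[0,0,0],[56,-0.8,2.7],1]]}}

```text
time_s: 20.85
tool_pos: [465.7, -196.1, 102.6]
tcp_rot: [-1.037, 1.308, 1.04]
wrist_force: [-0.8, -0.1, -1.4]
grip_width: 14.3
```

```bash
python3 - <<'E'
from h import *
import pickle
o=manip.get_obs();print(o['tool_pos'],o['grip_width'],o['wrist_force'])
out={}
for n in ('side','top','wrist'):
    p,d=manip.read_camera(n);out[n]=(p,d);cv2.imwrite(f'pics/f_{n}.png',p)
pickle.dump((o,out),open('f.pkl','wb'))
p=out['side'][0];cv2.imwrite('pics/f_sz.png',cv2.resize(p[170:280,210:340],None,fx=5,fy=5,interpolation=cv2.INTER_CUBIC))
p=out['top'][0];cv2.imwrite('pics/f_tz.png',cv2.resize(p[140:240,270:380],None,fx=5,fy=5,interpolation=cv2.INTER_CUBIC))
E
```

```text
[ 465.72310059 -196.07786869  102.64981398] 14.349184067792416 [-0.75560975 -0.12377667 -1.37429087]
```

View pics/f_sz.png

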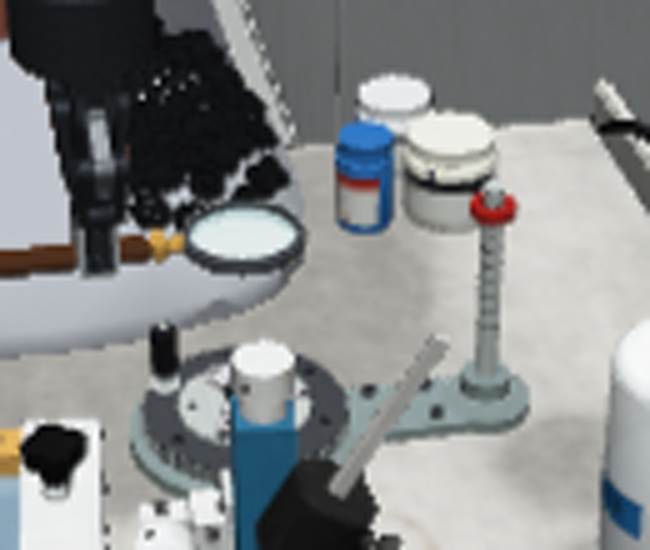

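View pics/f_tz.png

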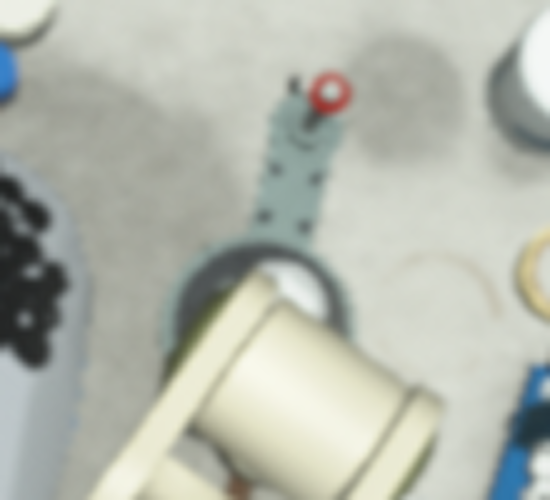

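View pics/f_wrist.png

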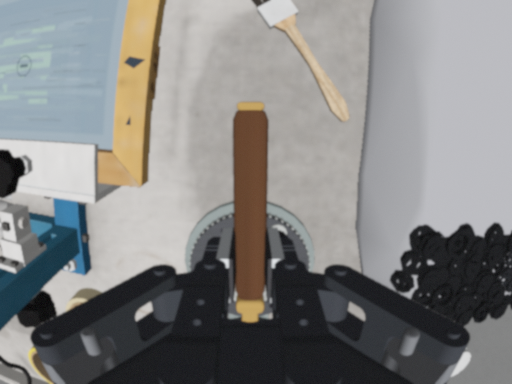

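```bash
python3 - <<'E'
from h import *
import pickle
o,out=pickle.load(open('f.pkl','rb'))
print('pred lens side px',proj('side',[543,-214,134]))
a=np.radians(-13.5)
for name,c in (('wrist',(543,-214)),('top',(541.6,-216.2))):
  for ang in (-13,-14.5):
    a=np.radians(ang);post=np.array([c[0]+140*np.cos(a),c[1]+140*np.sin(a)])
    print(name,ang,post,[(z,proj('side',[*post,z]).round(1).tolist(),proj('top',[*post,z+3]).round(1).tolist()) for z in (130,135)],proj('side',[*post,151]).round(1),proj('side',[*post,10]).round(1),proj('top',[*post,151]).round(1))
p,d=out['side']
hsv=cv2.cvtColor(p,cv2.COLOR_BGR2HSV)
m=((hsv[...,0]<8)|(hsv[...,0]>172))&(hsv[...,1]>110)&(hsv[...,2]>80)
m[:,:300]=0;m[:,320:]=0;m[:200]=0;m[222:]=0
v,u=np.nonzero(m);print('red',u.min(),u.max(),v.min(),v.max(),u.mean(),v.mean(),len(u))
C=cloud('side',d)
# lens glass and rim points
sel=[(v,u) for v in range(210,227) for u in range(247,272)]
P=np.array([C[v,u] for v,u in sel]);k=(P[:,2]>110)&(P[:,2]<160)
q=P[k];print('lens pts',k.sum(),np.median(q,0),q.min(0),q.max(0))
A=np.c_[q[:,:2]-[543,-214],np.ones(len(q))];s=np.linalg.lstsq(A,q[:,2],rcond=None)[0];print('plane',s,'tilt deg',np.degrees(np.hypot(s[0],s[1])), 'std',np.std(A@s-q[:,2]))
vv,uu=np.nonzero(m);print('collar pts',np.median(C[vv,uu],0), C[vv,uu][:,2].min(),C[vv,uu][:,2].max())
E
```

```text
pred lens side px [257.72885052 217.47127172]
wrist -13 [ 679.41180907 -245.49314761] [(130, [307.7, 212.6], [334.3, 158.2]), (135, [307.8, 211.1], [334.5, 157.8])] [308. 206.] [306.2 248.2] [335. 157.]
wrist -14.5 [ 678.54066965 -249.05320057] [(130, [308.1, 213.3], [335.4, 158.4]), (135, [308.2, 211.8], [335.6, 158.1])] [308.4 206.7] [306.5 248.9] [336.1 157.3]
top -13 [ 678.01180907 -247.69314761] [(130, [307.7, 213.1], [335.0, 158.6]), (135, [307.7, 211.6], [335.2, 158.3])] [307.9 206.5] [306.1 248.7] [335.7 157.5]
top -14.5 [ 677.14066965 -251.25320057] [(130, [308.0, 213.8], [336.1, 158.9]), (135, [308.1, 212.2], [336.3, 158.5])] [308.3 207.2] [306.5 249.5] [336.9 157.7]
red 304 312 208 214 307.89473684210526 211.68421052631578 38
lens pts 305 [ 543.53307574 -217.93370907  137.0008915 ] [ 510.07385254 -250.12195788  130.22317339] [ 575.08270235 -181.31002769  142.19543385]
plane [4.95418961e-03 1.27342111e-02 1.37150608e+02] tilt deg 0.782887918649856 std 2.0270428345516645
collar pts [ 673.88089941 -255.5114985   138.73594095] 132.0822761508532 143.17188050546338
```

Call:
{"fn": "jog_arm", "kwargs": {"steps": [[[0,0,0],[-0.3,0.5,0],1],[[0,0,0],[-0.5,1,0],1],[[0,0,0],[-0.5,1,0],1],[[0,0,0],[-0.5,1,0],1],[[0,0,0],[-0.5,1,0],1],[[0,0,0],[-0.5,1,0],1],[[0,0,0],[-0.5,1,0],1],[[0,0,0],[-0.5,1,0],1],[[0,0,0],[-0.5,1,0],1],[[0,0,0],[-0.5,1,0],1]]}}

```text
time_s: 21.83
tool_pos: [464.7, -195.9, 103.2]
tcp_rot: [-1.037, 1.308, 1.04]
wrist_force: [0.4, 0.2, -1.4]
grip_width: 14.6
```

```bash
python3 - <<'E'
from h import *
o=manip.get_obs();print(o['time_s'],o['tool_pos'],o['dq'],o['grip_width'],o['wrist_force'],R.from_rotvec(o['tcp_rot']).as_matrix()[:,0])
p,d=manip.read_camera('wrist');print([np.median([wpt(o,d,u,v)[0] for u in range(245,257)],0).round(1).tolist() for v in (120,180,240,276)], [ (wpt(o,d,238,v)[0]-wpt(o,d,262,v)[0]).round(1).tolist() for v in (180,190,200,210)])
p2,d2=manip.read_camera('side');cv2.imwrite('pics/g_s.png',cv2.resize(p2[150:300,210:370],None,fx=4,fy=4,interpolation=cv2.INTER_CUBIC))
print(manip.get_obs()['tool_pos'])
E
```

```text
21.8333 [ 464.71208528 -195.90249355  103.24541463] [ 1.39296567e-03 -7.05422719e-05 -5.48641023e-04 -1.96445433e-03
 -3.83284125e-04 -1.07359266e-03] 14.61353144768273 [ 0.40226516  0.2076237  -1.3768902 ] [-3.61030761e-04  2.03724511e-03 -9.99997860e-01]
[[-38.6, 64.1, 1.1], [-38.6, 37.6, 1.1], [-38.3, 8.1, 1.2], [-38.6, -12.0, 1.2]] [[-0.6, 0.2, -10.8], [-0.6, 0.2, -10.9], [0.4, -0.1, -11.0], [0.3, -0.1, -11.1]]
[ 464.72500551 -195.9126035   103.25690135]
```

View pics/g_s.png

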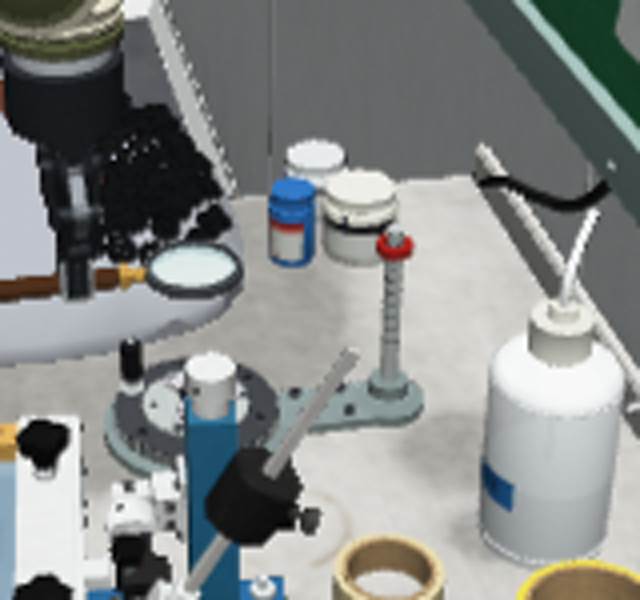

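The lens is level and still over the cap, the jaws are closed and the bystanders haven't moved. I'm handing the job in.

```bash
python3 -c "
from station import manip
print(manip.finish_job())"
```

```text
the job is handed in; nothing more can be done
None
```

I wound the ring a full turn clockwise to its stop and then picked up the loupe. I handed the job in at about 22 s, still holding the loupe level over the cap. The hand-in gave no verdict, so what follows rests on my own checks.

**Ring and cap:** The ring is on its stop; about 21 N at the knob no longer moved it. The wrist picture shows the jaws closed on a centred cap.

**Lens position:** I put the lens centre at about z = 134.8 mm, against 134–135 mm for the collar. It looks within about 3 mm of the chuck axis. The handle measured level to about 0.5°, the arm was at rest, and the gripper was holding the handle at 14.6 mm.

**Surroundings:** The collar, jars, bottle and tape looked undisturbed in the last side view.

**Checks that failed or disagreed:**
- **First grasp:** My first grasp of the knob closed above it. In the wrist depth image the fingertips lie about 29 mm behind the TCP, not 8 mm ahead as stated. I worked with the measured value from then on.
- **Chuck position:** The wrist, top and side cameras disagreed on the chuck axis by up to about 6 mm. I used the wrist value, checked against the knob's circular path.
- **Collar height:** The side camera's depth reading put the collar at 138.7 mm, higher than the 105–135 mm stated. I went with the pixel-based estimate instead.
- **Pick-up:** The fingertips pressed on the stand with about 19 N while gripping the loupe.

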